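Stack a filter head and fit its clamp cap by feel

TASK

Build up the filter head on the bench: lower the flanged filter support over its spindle, flange down, until it sits on the seat, then the plain spacer sleeve on top of it, and last the clamp cap. The cap has a square socket and the spindle's square stands at an unknown angle, so rest the cap lightly on the spindle and turn it by feel until it drops over the square and sits flat on the spacer; never force or slam anything down. Let go of everything and leave the other fittings and the wrench where they are.

Things in the scene. Friction and masses are not known exactly. Their poses are not given: they have to be found in the camera images.
- head: Fixed aluminium filter head. Origin: centre of its underside on the bench, z up. Flange 104 mm diameter, 12 mm high; pedestal 42 mm diameter, its flat top (the seat) 50 mm above the bench; two brass ports along +y and -y to 48 mm from the axis, all below 42 mm. A steel spindle rises on its axis. A load on head and spindle together above 80 N counts as forcing.
- head_seat (a point): Centre of the seat: on the spindle axis, 50 mm above the bench. Home of the support's origin; the spacer's is 26 mm and the cap's 52 mm above it.
- head_shoulder (a point): On the spindle axis, 114 mm above the bench: top of the spindle's 16 mm square (22.6 mm over corners), a flat shoulder. Above it a round pilot 14 mm in diameter, tapered at the end, to 123 mm above the bench. The spindle does not turn; the square's angle about the vertical differs every time, is NOT the yaw of the head or of this point, and is not measured.
- support: Filter support, loose, steel, 0.08 to 0.17 kg: a flange 60 mm in diameter and 6 mm thick (with a ring of small dark holes) below, and a hub 42 mm in diameter above it up to 26 mm; round through bore 26 mm. Origin: centre of its underside; z up the bore. Starts flat on the bench, flange down. Its hub can be gripped from above.
- spacer: Spacer, loose plain steel sleeve, 40 mm outside diameter, 26 mm round through bore, 26 mm high, 0.06 to 0.13 kg. Origin: centre of its underside; z along the bore. Starts standing on the bench.
- cap: Clamp cap, loose, aluminium, 0.1 to 0.2 kg: a 38 mm square body 27 mm high with a square blind socket below (18 mm square, 24 mm deep, sides parallel to the body's). Origin: centre of its underside, z up. Starts upright on the bench. At a wrong angle it rests on the spindle's shoulder, 12 mm above home; it drops within about 5 to 7 degrees of a match, and a match comes every 90 degrees.
- cap_grip (a point): Middle of the cap's grip bar, 39 mm above the cap's underside. The bar is 44 mm long along the cap's x, 12 mm thick along its y, and stands from 27 to 51 mm above the underside.
- coupler: Bystander: upright steel hose coupler, hexagon foot and round sleeve, about 35 mm wide, 48 mm high. Origin: centre of its underside.
- elbow: Bystander: brass elbow fitting, 26 mm block with one stub up to 50 mm and one to its +x, reaching 34 mm. Origin: centre of the block's underside.
- wrench: Bystander: open-ended wrench 180 mm long lying along its own x on the bench.
Not all that is in view belongs to the job. Leave any purple or red look-alike of the spacer alone.

How it is judged:
By the outcome, as a careful person would: the job done as asked, in the order asked, and still so for the second after the job is handed in, with the robot touching nothing.
It also fails if it takes over 72 s, if anything falls off the work surface, if the arm or the gripper's body presses on something with over 40 N, if the wrist force passes 120 N, or if a joint passes its speed limit or range.

ROBOT

A 6-joint arm with a two-finger parallel gripper is mounted at the origin on the work surface. World frame = base frame: x ahead of the robot, y to its left, z up, the work surface at z = 0. Lengths are in m, angles in rad, forces in N, time in s.
With the tool pointing down it reaches from about 0.25 to 0.725 m from the base axis. Payload 4 kg.
Tool frame: the origin (TCP) lies where the fingers leave the gripper's body, on its centre line; the fingertips stand 73 mm ahead of it and the grasp point (between the pads) lies 54 mm ahead of it (bot.tip_reach is the z of the fingertips in the tool frame, in m); z points along the fingers, x is the direction in which the jaws open and shut, and the axes are right-handed (so a half turn about z gives the same grasp; the last joint's range is limited). The gripper opens to 85 mm and grips with 20 to 120 N. Pads are 22 mm wide; open, the fingers measure 114 mm over their backs; the gripper's body (76 mm by 85 mm) begins 54 mm behind the grasp point. The pads swing forward as they close: fully open they stand 13 mm farther back than shut.
Start: joints at [0, 0.241, 0.005, 1.335, 0, 1.571], TCP at [0.5, -0, 0.304] pointing down, gripper open.
Joint ranges: [-2.72, 2.72], [-1.05, 1.87], [-1.09, 1.28], [-1.99, 2.15], [-1.42, 1.44], [-3.14, 3.14]. Speed limits (rad/s): [2.79, 2.79, 3.14, 3.14, 3.14, 3.14].

INTERFACE

Orientations are given as a unit quaternion [x, y, z, w].
In Python, from workcell import bot, vision, job_done gives the robot as it stands.
- The arm moves only by the tool drive_tool, never from a script. Its argument "steps" is one flat list of numbers, 7 for each row, row after row: the shift along the tool's x, y, z in m, then the turn, a rotation vector about the tool's x, y, z in degrees, then the closure, from -1 (fully open) to 1 (shut). A call has 1 to 8 rows; each row shifts and turns the commanded pose from where the row before left it, along the tool's axes as they then stand; what a row does not reach is not made up. A row lasts 1/12 s, in which the tool goes at most 41.7 mm and 7.16 degrees, less where a joint would pass 70% of its speed; a pose out of reach is approached as far as the arm can. A call is refused whole if a number of a shift passes 0.0417 or a number of a turn 7.16, either way. A call with a gripper value outside its range is refused whole. The fingers move at their own pace and stop on an object; the grip force is fixed at half the most. Time passes only in rows, so rows that do not move let the fingers close. It gives the time, the measured TCP pose, the force and the opening at its end, in the units of the state.
- bot.get_obs(): the state, without advancing time (a new reading comes with each control period).
- vision.camera(name): name is "scene" or "side" or "wrist"; returns (picture, depth): 384x512x3 uint8, red, green, blue; 384x512 float32, m along the optical axis (not along the pixel's ray), 0 where there is no reading.
- vision.camera_model(name): a dict with "mtx" (3x3 intrinsics, pixels), "rvec" (rotation vector, rad) and "tvec" (3), from world to camera coordinates, as OpenCV has them. Camera axes: x right, y down, z forward; pixel columns grow to the right and rows downward; lengths in m; the calibration is good to about 2 mm. A picture is of the moment at which its call begins: read the wrist's pose just before it. camera_model takes no time and is no camera call; for the wrist camera it gives the pose at the moment of the call.
- job_done(): hands the job in, once; it reports no verdict.
The state is a dict: "clock": time; "joint_pos": joint angles; "joint_vel": joint speeds; "tau": joint torques, N m; "eef_pos": TCP position; "tool_rot": TCP orientation; "ft_force": force on the tool from outside, world axes, zero at the start; "ft_torque": the same for the moment, N m; "grip_width": finger opening in m.
Only numpy, scipy, OpenCV 4.12 (cv2) and the standard library are available. Lean on these libraries where they do the work, as an engineer would, in place of code of your own. Each camera call takes 0.05 s, during which the arm holds its last target.

## Working session

There is one attempt and no reset: what is moved stays moved. The work goes in short steps, Python scripts to look and compute and a tool call to move; the robot and the scene stay as the last step left them, time stands still between calls to the robot, and variables do not carry over. Pictures are saved under pics/ and viewed, and the job is handed in when it is done.

Besides the shell and the picture viewer there is one more tool, called after "Emit:" as name(argument=value, ...) on one line, values as JSON. drive_tool: Moves the arm, as the interface text tells. Its arguments: {"type":"object","properties":{"steps":{"type":"array"}},"required":["steps"]}

```bash
mkdir -p pics; ls; python3 - <<'E'
from workcell import bot, vision
import cv2,numpy as np
o=bot.get_obs(); print(o['clock'],o['eef_pos'],o['tool_rot'],o['ft_force'],o['grip_width'])
for n in ['scene','side','wrist']:
    m=vision.camera_model(n); p,d=vision.camera(n)
    np.savez(f'pics/{n}0.npz',p=p,d=d,**{k:np.array(m[k]) for k in m})
    cv2.imwrite(f'pics/{n}0.png',p[:,:,::-1])
    R=cv2.Rodrigues(np.array(m['rvec'],float))[0]; print(n,-R.T@np.array(m['tvec']).ravel(),R[2],m['mtx'])
E
```

```text
pics
0.0 [ 4.99513433e-01 -7.22416434e-06  3.03026253e-01] [ 9.99999460e-01 -1.17674619e-05 -1.03880604e-03  5.48633722e-06] [0.3168917  0.57884058 1.29335458] 0.08578374962470729
scene [1.07440022 0.68924845 0.78662398] [-0.48285473 -0.58704476 -0.64979209] [[421.05126633   0.         258.36306718]
 [  0.         421.05126633 190.99092163]
 [  0.           0.           1.        ]]
side [ 0.05960586 -0.67481392  0.63297302] [ 0.47934957  0.71305503 -0.511641  ] [[420.23468358   0.         248.69265767]
 [  0.         420.23468358 186.26213035]
 [  0.           0.           1.        ]]
wrist [0.4991294  0.06963671 0.37376145] [-0.00105993 -0.27195999 -0.96230798] [[298.53073297   0.         249.69580903]
 [  0.         298.53073297 197.68609006]
 [  0.           0.           1.        ]]
```

View pics/scene0.png

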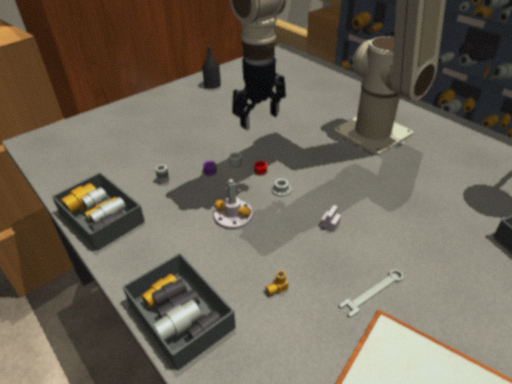

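View pics/side0.png

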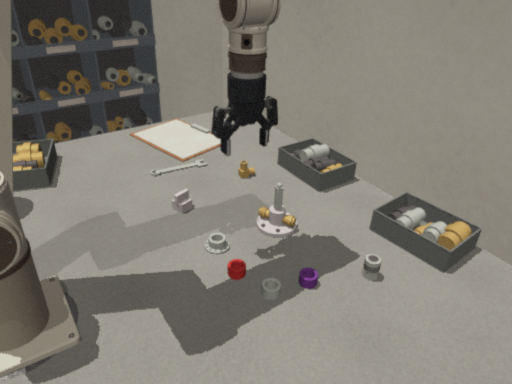

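View pics/wrist0.png

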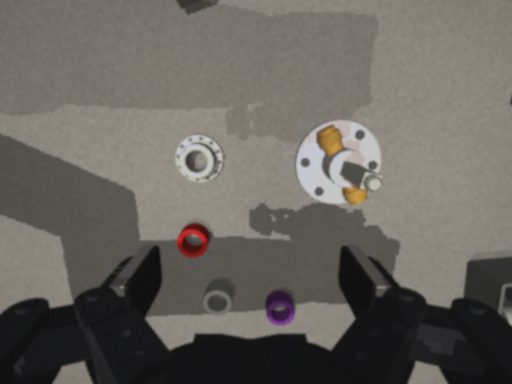

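```bash
cat > h.py <<'E'
import cv2,numpy as np
class V:
    def __init__(s,n,f=None):
        if f:
            z=np.load(f); s.p=z['p'];s.d=z['d'];m={k:z[k] for k in('mtx','rvec','tvec')}
        else:
            from workcell import vision
            m=vision.camera_model(n); s.p,s.d=vision.camera(n)
        s.K=np.array(m['mtx'],float);s.rv=np.array(m['rvec'],float);s.t=np.array(m['tvec'],float).ravel()
        s.R=cv2.Rodrigues(s.rv)[0];s.C=-s.R.T@s.t
        s.hsv=cv2.cvtColor(s.p,cv2.COLOR_RGB2HSV)
    def save(s,f,box=None,k=1):
        q=s.p[:,:,::-1]
        if box: q=q[box[1]:box[3],box[0]:box[2]]
        cv2.imwrite(f,cv2.resize(q,None,fx=k,fy=k,interpolation=cv2.INTER_CUBIC))
    def dir(s,u,v): return s.R.T@np.linalg.inv(s.K)@np.array([u,v,1.])
    def plane(s,u,v,z):
        d=s.dir(u,v); return s.C+d*(z-s.C[2])/d[2]
    def proj(s,P): return cv2.projectPoints(np.array(P,float).reshape(-1,3),s.rv,s.t,s.K,None)[0][:,0]
    def cloud(s):
        v,u=np.mgrid[:s.d.shape[0],:s.d.shape[1]]
        c=np.stack([(u-s.K[0,2])/s.K[0,0]*s.d,(v-s.K[1,2])/s.K[1,1]*s.d,s.d],-1)
        w=(c-s.t)@s.R; w[s.d<=0]=np.nan; return w
E
python3 - <<'E'
from h import *
W={n:V(n,f'pics/{n}0.npz') for n in['scene','side','wrist']}
pts={'head':{'scene':(231,214),'side':(277,222)},'support':{'scene':(281,183),'side':(217,240)},'spacer':{'scene':(236,155),'side':(271,285)},'cap':{'scene':(330,217),'side':(182,200)},'coup':{'scene':(161,168),'side':(372,262)},'elb':{'scene':(277,288),'side':(246,173)},'spin':{'scene':(232,181),'side':(279,186)}}
z={'head':.012,'support':.026,'spacer':.026,'cap':.025,'coup':.048,'elb':.013,'spin':.123}
for k in pts: print(k,[W[n].plane(*pts[k][n],z[k]).round(3) for n in pts[k]])
w=W['wrist']
for k,(u,v),zz in [('support',(200,158),.026),('spacer',(217,298),.026),('head',(339,163),.012),('spin',(373,183),.123),('red',(194,240),.026)]: print(k,w.plane(u,v,zz).round(4))
c=w.cloud(); print(np.nanmin(w.d),c[300,217],c[150,250],c[183,373])
W['wrist'].save('pics/a1.png',(170,100,400,330),3)
W['side'].save('pics/a2.png',(150,160,350,310),4)
E
```

```text
head [array([0.615, 0.013, 0.012]), array([0.607, 0.006, 0.012])]
support [array([0.438, 0.018, 0.026]), array([0.432, 0.005, 0.026])]
spacer [array([ 0.451, -0.174,  0.026]), array([ 0.454, -0.18 ,  0.026])]
cap [array([0.436, 0.202, 0.025]), array([0.437, 0.203, 0.025])]
coup [array([ 0.672, -0.243,  0.048]), array([ 0.661, -0.255,  0.048])]
elb [array([0.683, 0.271, 0.013]), array([0.676, 0.26 , 0.013])]
spin [array([0.606, 0.017, 0.123]), array([ 0.6  , -0.   ,  0.123])]
support [0.4407 0.0194 0.026 ]
spacer [ 0.4551 -0.1681  0.026 ]
head [0.6075 0.0114 0.012 ]
spin [0.6049 0.012  0.123 ]
red [ 0.4285 -0.0842  0.026 ]
0.0 [ 0.45211171 -0.18700407  0.00320995] [0.49905848 0.02590409 0.00178419] [0.60470407 0.01213398 0.12356487]
```

View pics/a1.png

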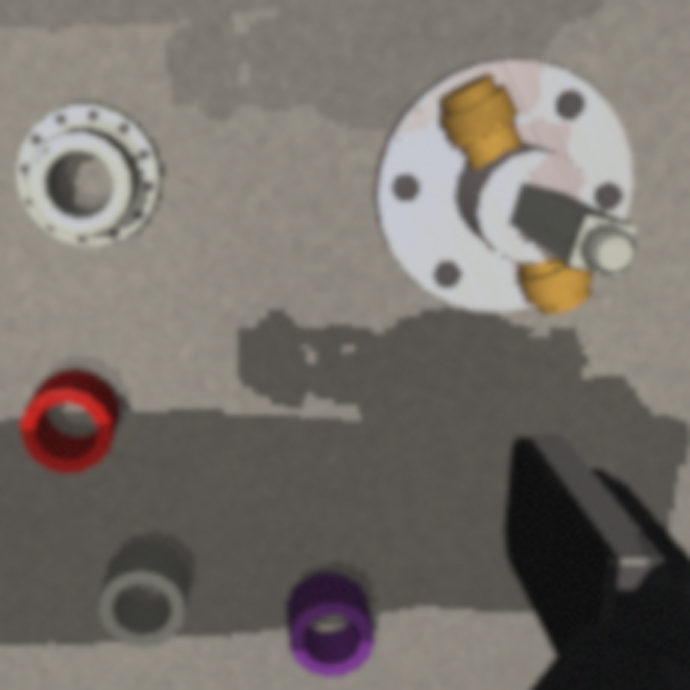

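View pics/a2.png

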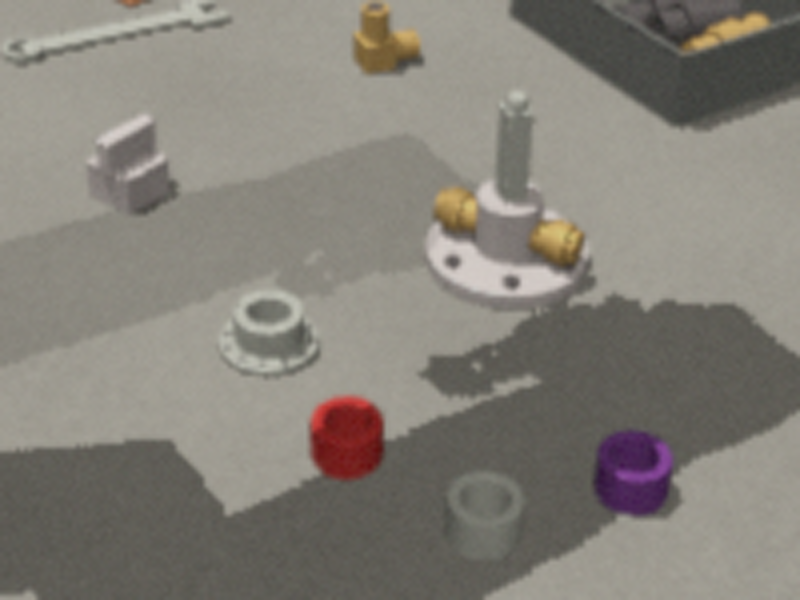

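Emit:
drive_tool(steps=[-0.015, -0.005, 0.026, 0, 0, 0, -1, -0.015, -0.005, 0.026, 0, 0, 0, -1, -0.015, -0.005, 0.026, 0, 0, 0, -1, -0.015, -0.005, 0.026, 0, 0, 0, -1, 0, 0, 0, 0, 0, 0, -1, 0, 0, 0, 0, 0, 0, -1])

```text
clock: 0.65
eef_pos: [0.4386, 0.02, 0.199]
tool_rot: [1.0, 0.0, -0.002, 0.0]
ft_force: [0.6, 0.1, 0.6]
grip_width: 0.0857
```

```bash
python3 - <<'E'
from h import *
from workcell import bot
print(bot.tip_reach)
v=V('wrist'); np.savez('pics/w1.npz',p=v.p,d=v.d,mtx=v.K,rvec=v.rv,tvec=v.t)
v.save('pics/w1.png',None,1.5)
E
```

```text
0.0726
```

View pics/w1.png

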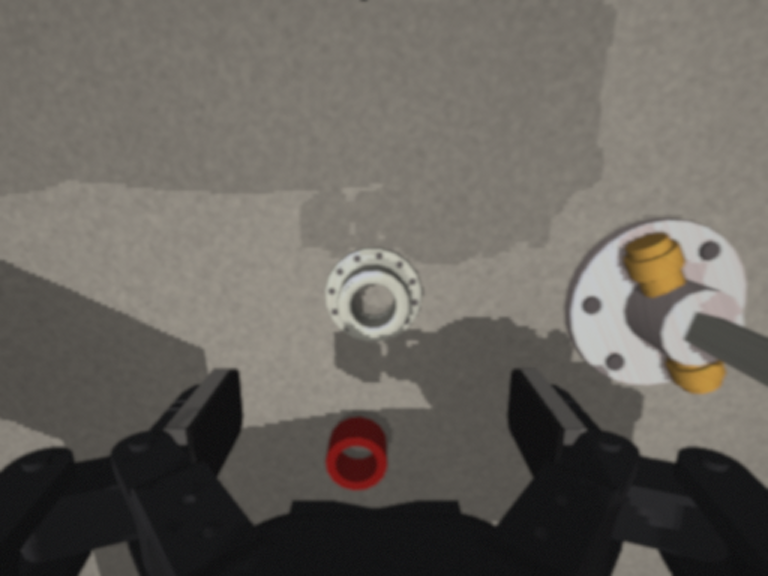

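```bash
cat >> h.py <<'E'
def circ(v,mask,z,show=True):
    # contour of mask -> plane points -> circle fit
    cs=max(cv2.findContours(mask.astype(np.uint8),cv2.RETR_EXTERNAL,cv2.CHAIN_APPROX_NONE)[0],key=cv2.contourArea)[:,0]
    P=np.array([v.plane(a,b,z)[:2] for a,b in cs])
    A=np.c_[2*P,np.ones(len(P))]; keep=np.ones(len(P),bool)
    for _ in range(6):
        s=np.linalg.lstsq(A[keep],(P[keep]**2).sum(1),rcond=None)[0]
        r=np.sqrt(s[2]+s[0]**2+s[1]**2); e=np.abs(np.hypot(*(P-s[:2]).T)-r); keep=e<max(.001,np.median(e)*2.)
    return s[:2].round(4),round(r,4),keep.mean().round(2)
E
python3 - <<'E'
from h import *
v=V('','pics/w1.npz')
g=v.hsv[:,:,2].astype(int)
m=np.zeros(g.shape,np.uint8); m[160:228,212:286]=1
for th in (165,175,185): 
    b=((g>th)&(m>0)).astype(np.uint8); b=cv2.morphologyEx(b,cv2.MORPH_OPEN,np.ones((2,2)))
    print(th,'flange',circ(v,b,.006))
print(g[197,205:290])
c=v.cloud(); print(c[180,225],c[205,272],c[197,205])
hm=np.zeros_like(m);hm[135:265,370:505]=1
for th in (170,185): print('head flange',circ(v,((g>th)&(hm>0)).astype(np.uint8),.012))
w=V('','pics/wrist0.npz');g=w.hsv[:,:,2].astype(int);hm=np.zeros_like(m);hm[110:215,285:395]=1
for th in (170,185): print('head flange0',circ(w,((g>th)&(hm>0)).astype(np.uint8),.012))
hm=np.zeros_like(m);hm[130:185,172:228]=1
for th in (165,175,185): print('sup flange0',circ(w,((g>th)&(hm>0)).astype(np.uint8),.006))
w.save('pics/a3.png',(340,150,400,200),10)
E
```

```text
165 flange (array([0.4344, 0.0146]), np.float64(0.0243), np.float64(0.83))
175 flange (array([0.4367, 0.0088]), np.float64(0.0206), np.float64(0.59))
185 flange (array([0.4366, 0.0091]), np.float64(0.0182), np.float64(1.0))
[147 146 146 147 148 148 149 150 150 151 152 159 175 186 188 184 181 184
 187 183 177 181 191 197 198 195 191 183 165 138 105  82  74  73  78  90
 107 124 135 142 144 145 146 147 147 147 145 145 146 148 149 150 151 152
 150 149 149 157 173 186 192 191 189 186 181 169 145 119 117 138 163 177
 181 178 169 151 137 136 142 146 148 148 148 147 144]
[0.41525541 0.03180211 0.00684263] [0.45806696 0.00831699 0.00674824] [0.39570504 0.01425734 0.0011031 ]
head flange (array([0.6073, 0.0114]), np.float64(0.0496), np.float64(0.56))
head flange (array([0.6054, 0.0107]), np.float64(0.0481), np.float64(0.56))
head flange0 (array([0.6066, 0.0112]), np.float64(0.0506), np.float64(0.62))
head flange0 (array([0.6017, 0.0137]), np.float64(0.0429), np.float64(0.76))
sup flange0 (array([0.4296, 0.0138]), np.float64(0.0234), np.float64(0.77))
sup flange0 (array([0.4293, 0.0144]), np.float64(0.0224), np.float64(0.69))
sup flange0 (array([0.4302, 0.013 ]), np.float64(0.0205), np.float64(0.7))
```

View pics/a3.png

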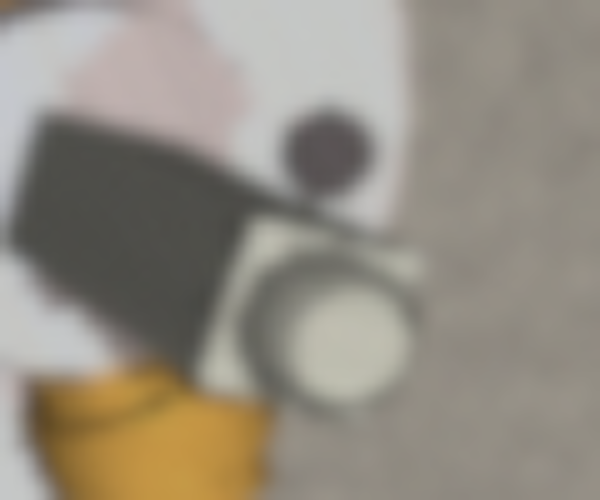

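```bash
cat >> h.py <<'E'
def ring(v,box,z0,z1):
    c=v.cloud(); u0,v0,u1,v1=box; m=np.zeros(c.shape[:2],bool); m[v0:v1,u0:u1]=1
    m&=(c[...,2]>z0)&(c[...,2]<z1); return m,c
E
python3 - <<'E'
from h import *
v=V('','pics/w1.npz'); w=V('','pics/wrist0.npz')
def rep(n,v,box,z0,z1,z):
    m,c=ring(v,box,z0,z1); 
    k=cv2.connectedComponentsWithStats(m.astype(np.uint8))
    print(n,m.sum(),circ(v,m,z),c[m].mean(0).round(4))
rep('sup flange',v,(205,155,290,232),.0035,.05,.006)
rep('sup hubtop',v,(205,155,290,232),.022,.032,.026)
rep('head fl',v,(370,130,512,270),.007,.06,.012)
rep('seat',v,(370,130,512,270),.046,.055,.05)
rep('sup flange0',w,(165,125,235,190),.0035,.05,.006)
rep('sup hubtop0',w,(165,125,235,190),.022,.032,.026)
rep('head fl0',w,(285,110,400,215),.007,.06,.012)
rep('seat0',w,(285,110,400,215),.046,.055,.05)
rep('pilot0',w,(285,110,400,215),.118,.13,.123)
rep('sp0',w,(190,265,245,325),.020,.032,.026)
rep('red0',w,(165,215,220,270),.020,.032,.026)
rep('pur0',w,(255,280,310,335),.020,.032,.026)
for p in [(365,171.5),(359.5,188.5),(382.5,176.5)]: print(w.plane(*p,.114).round(4))
s=V('','pics/side0.npz'); rep('cap top',s,(160,175,205,225),.044,.06,.051); rep('seat s',s,(255,170,300,240),.046,.055,.05); rep('sp s',s,(250,268,290,308),.021,.033,.026)
s.save('pics/a4.png',(160,175,205,225),12)
E
```

```text
sup flange 2708 (array([0.4355, 0.0162]), np.float64(0.0292), np.float64(1.0)) [0.4357 0.0202 0.0156]
sup hubtop 1129 (array([0.4356, 0.0163]), np.float64(0.0203), np.float64(1.0)) [0.4357 0.0167 0.0262]
head fl 10230 (array([0.6047, 0.012 ]), np.float64(0.0517), np.float64(0.7)) [0.5956 0.0168 0.0255]
seat 1601 (array([0.6046, 0.012 ]), np.float64(0.0211), np.float64(0.68)) [0.6006 0.0145 0.0505]
sup flange0 1530 (array([0.4358, 0.0161]), np.float64(0.029), np.float64(1.0)) [0.4378 0.0183 0.0152]
sup hubtop0 622 (array([0.436 , 0.0161]), np.float64(0.0202), np.float64(1.0)) [0.436  0.0163 0.0261]
head fl0 5136 (array([0.6055, 0.0118]), np.float64(0.0512), np.float64(0.67)) [0.5993 0.0161 0.0237]
seat0 729 (array([0.6054, 0.0119]), np.float64(0.0204), np.float64(0.65)) [0.6015 0.0147 0.0505]
pilot0 210 (array([0.6046, 0.0122]), np.float64(0.0067), np.float64(0.98)) [0.6047 0.0122 0.1225]
sp0 438 (array([ 0.455 , -0.1732]), np.float64(0.0201), np.float64(0.8)) [ 0.4548 -0.1735  0.0253]
red0 485 (array([ 0.4256, -0.0876]), np.float64(0.0197), np.float64(0.95)) [ 0.4255 -0.0877  0.0256]
pur0 436 (array([ 0.5397, -0.1893]), np.float64(0.02), np.float64(0.78)) [ 0.5398 -0.1894  0.0252]
[0.6005 0.0203 0.114 ]
[0.5972 0.0049 0.114 ]
[0.6165 0.0158 0.114 ]
cap top 68 (array([0.4336, 0.1974]), np.float64(0.0168), np.float64(1.0)) [0.4343 0.2004 0.0491]
seat s 109 (array([0.6048, 0.0069]), np.float64(0.0204), np.float64(0.67)) [0.6026 0.0047 0.0496]
sp s 164 (array([ 0.4533, -0.1793]), np.float64(0.0199), np.float64(0.79)) [ 0.4538 -0.179   0.0248]
```

View pics/a4.png

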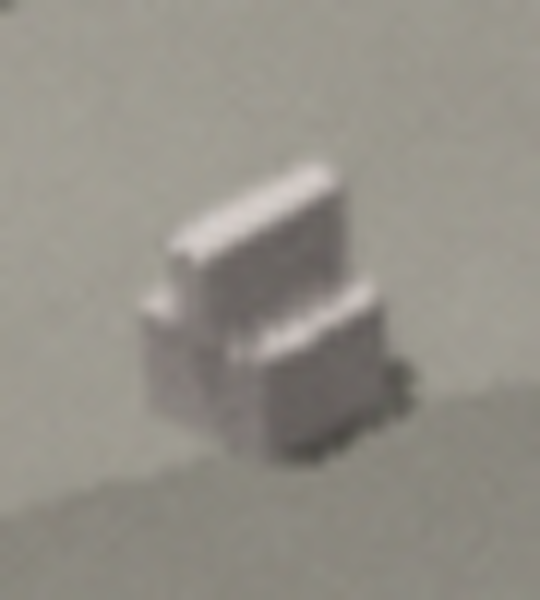

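Emit:
drive_tool(steps=[-0.003, 0.004, 0.03, 0, 0, 0, -1, 0, 0, 0.03, 0, 0, 0, -1, 0, 0, 0.03, 0, 0, 0, -1, 0, 0, 0.018, 0, 0, 0, -1, 0, 0, 0.01, 0, 0, 0, -1, 0, 0, 0, 0, 0, 0, -1, 0, 0, 0, 0, 0, 0, 0.0])

```text
clock: 1.28
eef_pos: [0.4398, 0.0158, 0.0832]
tool_rot: [1.0, -0.0, 0.002, -0.0]
ft_force: [0.1, 0.7, 0.3]
grip_width: 0.0756
```

```bash
python3 - <<'E'
from h import *
v=V('wrist'); v.save('pics/w2.png',None,1.5)
m,c=ring(v,(150,180,350,380),.02,.032); print(m.sum(),circ(v,m,.026),c[m].mean(0))
V('side').save('pics/s2.png',(150,120,350,270),4)
E
```

```text
4619 (array([0.4356, 0.0168]), np.float64(0.0208), np.float64(0.99)) [0.4361321  0.01756801 0.02599186]
```

View pics/w2.png

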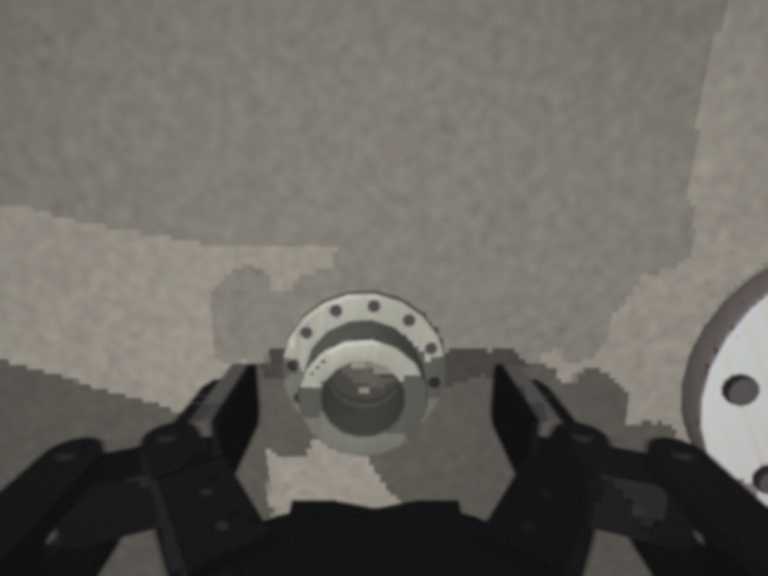

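View pics/s2.png

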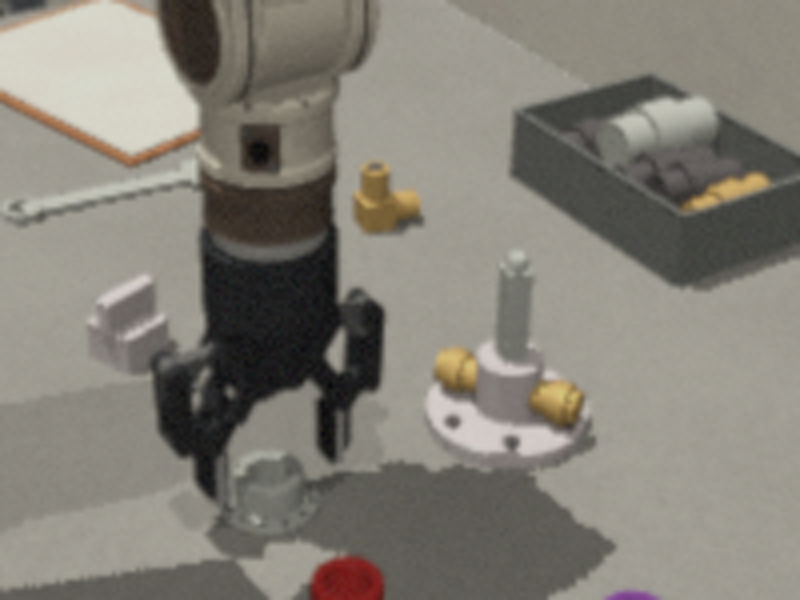

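Emit:
drive_tool(steps=[0, 0, 0, 0, 0, 0, 0.0])

```text
clock: 1.47
eef_pos: [0.439, 0.016, 0.0835]
tool_rot: [1.0, -0.0, 0.002, -0.0]
ft_force: [-0.1, 1.1, 0.4]
grip_width: 0.0492
```

Emit:
drive_tool(steps=[-0.003, 0, 0, 0, 0, 0, 0.0, 0, 0, 0.001, 0, 0, 0, 0.0, 0, 0, 0, 0, 0, 0, 0.0, 0, 0, 0, 0, 0, 0, 0.1])

```text
clock: 1.8
eef_pos: [0.4347, 0.016, 0.082]
tool_rot: [1.0, -0.0, 0.001, -0.0]
ft_force: [-0.4, 0.3, 7.6]
grip_width: 0.0398
```

Emit:
drive_tool(steps=[0, 0, 0, 0, 0, 0, 0.5, 0, 0, 0, 0, 0, 0, 1, 0, 0, 0, 0, 0, 0, 1, 0, 0, 0, 0, 0, 0, 1, 0, 0, 0, 0, 0, 0, 1])

```text
clock: 2.22
eef_pos: [0.4347, 0.016, 0.082]
tool_rot: [1.0, -0.0, 0.001, -0.0]
ft_force: [-1.5, -1.6, 7.8]
grip_width: 0.04
```

Emit:
drive_tool(steps=[0, 0, -0.02, 0, 0, 0, 1, 0, 0, -0.04, 0, 0, 0, 1, 0, 0, -0.04, 0, 0, 0, 1, 0, 0, -0.04, 0, 0, 0, 1, 0.02, 0, -0.02, 0, 0, 0, 1, 0.02, 0, 0, 0, 0, 0, 1, 0, 0, 0, 0, 0, 0, 1])

```text
clock: 2.8
eef_pos: [0.4779, 0.0161, 0.2432]
tool_rot: [1.0, 0.0, 0.004, -0.0]
ft_force: [0.5, -0.2, -1.4]
grip_width: 0.04
```

```bash
cat > look.py <<'E'
import sys
from h import *
from workcell import bot
o=bot.get_obs(); print(o['clock'],o['eef_pos'].round(4),np.round(o['tool_rot'],4),o['ft_force'].round(1),round(o['grip_width'],4))
n=sys.argv[1]; k=sys.argv[2]
v=V(n); np.savez(f'pics/{k}.npz',p=v.p,d=v.d,mtx=v.K,rvec=v.rv,tvec=v.t); v.save(f'pics/{k}.png',None,1.5)
E
python3 look.py wrist w3; python3 look.py side s3
```

```text
2.8 [0.4779 0.0161 0.2432] [ 1.0e+00  0.0e+00  3.9e-03 -1.0e-04] [ 0.5 -0.2 -1.4] 0.04
2.85 [0.4753 0.016  0.2415] [ 1.    -0.     0.001 -0.   ] [-0.3  0.6 -1.8] 0.0398
```

View pics/w3.png

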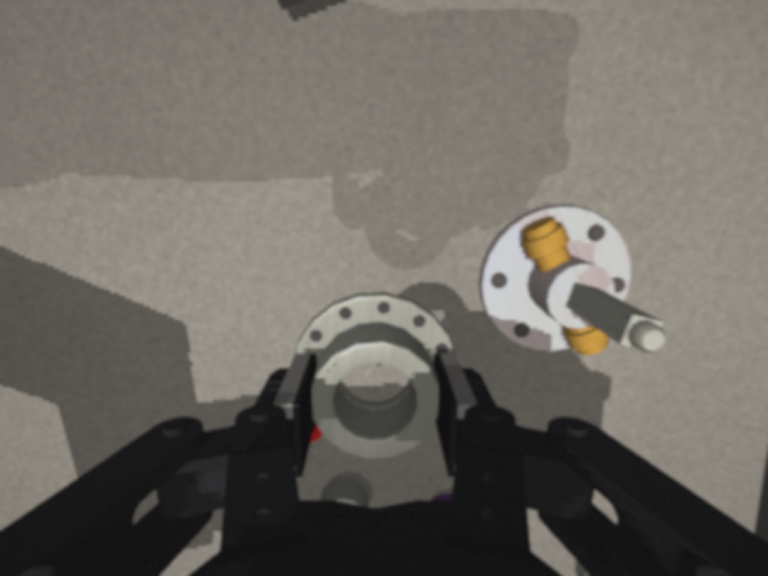

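View pics/s3.png

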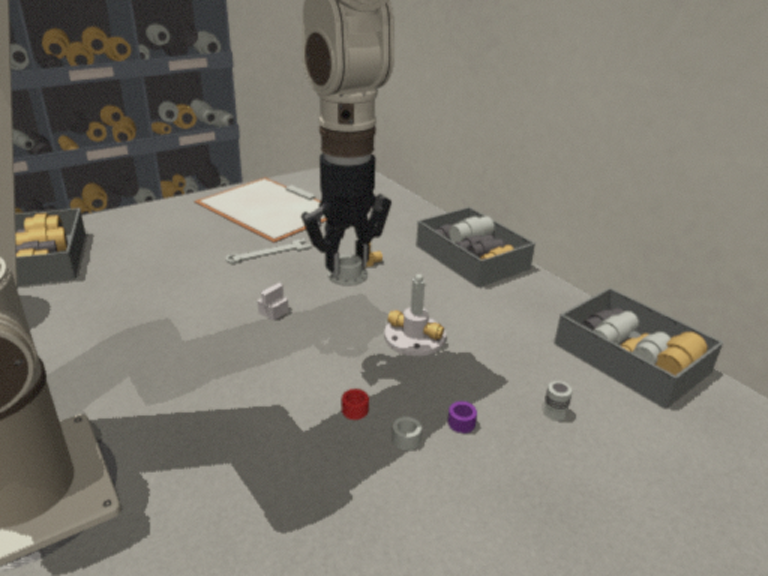

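```bash
python3 - <<'E'
from h import *
v=V('','pics/w3.npz')
zt=.2432-.056
m,c=ring(v,(195,210,310,310),zt-.005,zt+.005); print(m.sum(),circ(v,m,zt),c[m].mean(0).round(4))
m,c=ring(v,(195,190,310,260),zt-.024,zt-.016);print(m.sum(),circ(v,m,zt-.02),c[m].mean(0).round(4))
m,c=ring(v,(380,180,470,260),.118,.13); print('pilot',m.sum(),circ(v,m,.123),c[m].mean(0).round(4))
m,c=ring(v,(300,130,470,260),.007,.06); print('flange',circ(v,m,.012))
E
```

```text
4194 (array([0.4779, 0.0167]), np.float64(0.0209), np.float64(0.69)) [0.478  0.0178 0.1871]
2356 (array([0.4781, 0.0233]), np.float64(0.0238), np.float64(0.72)) [0.4779 0.035  0.1675]
pilot 337 (array([0.6038, 0.0124]), np.float64(0.0071), np.float64(0.98)) [0.6042 0.0123 0.1224]
flange (array([0.6052, 0.012 ]), np.float64(0.0514), np.float64(0.7))
```

Emit:
drive_tool(steps=[0.032, 0.001, 0, 0, 0, 0, 1, 0.032, 0.001, 0, 0, 0, 0, 1, 0.032, 0.001, 0, 0, 0, 0, 1, 0.024, 0.0015, 0, 0, 0, 0, 1, 0.01, 0, 0, 0, 0, 0, 1, 0, 0, 0, 0, 0, 0, 1, 0, 0, 0, 0, 0, 0, 1, 0, 0, 0, 0, 0, 0, 1])

```text
clock: 3.57
eef_pos: [0.6022, 0.0115, 0.2398]
tool_rot: [1.0, 0.0, -0.002, 0.0]
ft_force: [0.3, -1.0, -0.7]
grip_width: 0.0396
```

```bash
python3 look.py wrist w4; python3 - <<'E'
from h import *
v=V('','pics/w4.npz')
m,c=ring(v,(195,170,310,310),.118,.13); print('pilot',m.sum(),c[m].mean(0).round(4) if m.sum() else '')
zt=.242-.056
m,c=ring(v,(195,210,310,310),zt-.005,zt+.005); print(m.sum(),circ(v,m,zt),c[m].mean(0).round(4))
E
```

```text
3.5667 [0.6022 0.0115 0.2398] [ 1.      0.     -0.0019  0.    ] [ 0.3 -1.  -0.7] 0.0396
pilot 0 
3957 (array([0.6015, 0.0129]), np.float64(0.0204), np.float64(0.68)) [0.6017 0.0131 0.1842]
```

View pics/w4.png

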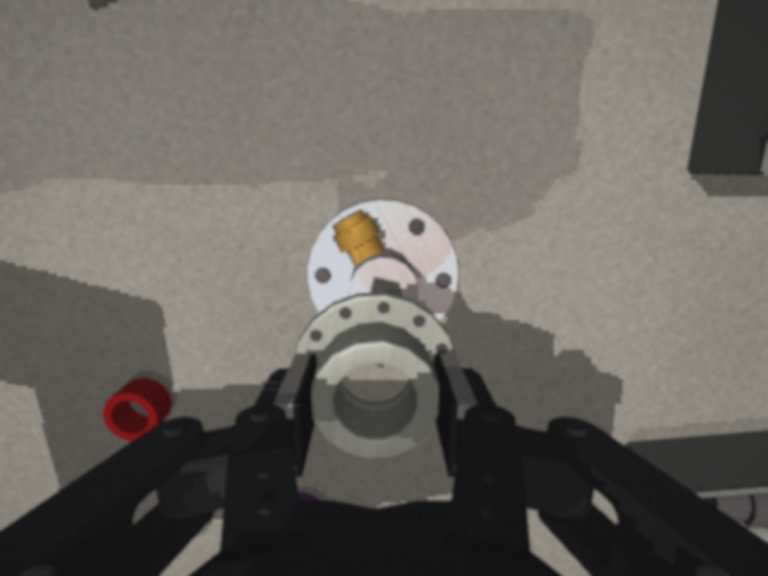

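Emit:
drive_tool(steps=[0.0028, 0, 0.01, 0, 0, 0, 1, 0, 0, 0.01, 0, 0, 0, 1, 0, 0, 0.006, 0, 0, 0, 1, 0, 0, 0, 0, 0, 0, 1, 0, 0, 0, 0, 0, 0, 1, 0, 0, 0, 0, 0, 0, 1])

```text
clock: 4.12
eef_pos: [0.6067, 0.0115, 0.2149]
tool_rot: [1.0, 0.0, -0.0, 0.0]
ft_force: [0.2, -0.4, -0.8]
grip_width: 0.0395
```

```bash
python3 look.py wrist w5; python3 look.py side s5; python3 - <<'E'
from h import *
v=V('','pics/w5.npz')
m,c=ring(v,(195,170,310,310),.112,.14); print('pilot',m.sum(),c[m].mean(0).round(4) if m.sum() else '')
zt=.2145-.056
m,c=ring(v,(195,210,310,310),zt-.005,zt+.005); print(m.sum(),circ(v,m,zt),c[m].mean(0).round(4))
V('','pics/s5.npz').save('pics/s5.png',(200,100,350,250),4)
E
```

```text
4.1167 [0.6067 0.0115 0.2149] [ 1.e+00  0.e+00 -1.e-04  0.e+00] [ 0.2 -0.4 -0.8] 0.0395
4.1667 [0.607  0.0115 0.2152] [ 1.e+00 -0.e+00  3.e-04 -0.e+00] [ 0.5 -0.6 -0.7] 0.0392
pilot 2245 [0.6062 0.0269 0.1384]
4221 (array([0.6062, 0.012 ]), np.float64(0.021), np.float64(0.71)) [0.6063 0.0132 0.1587]
```

View pics/s5.png

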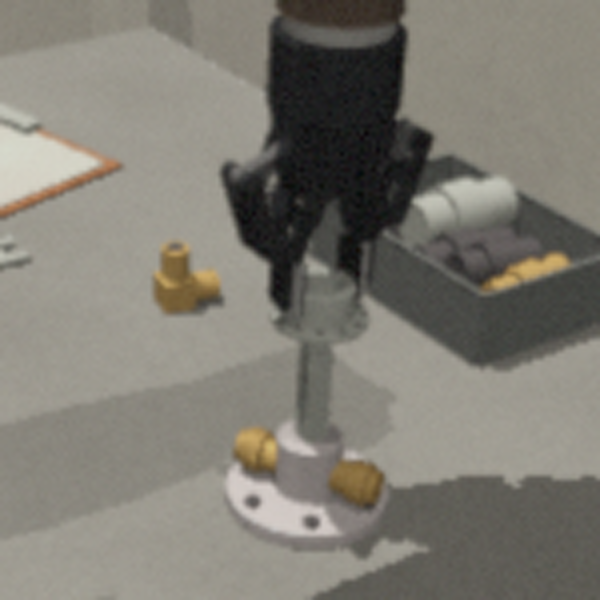

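View pics/w5.png

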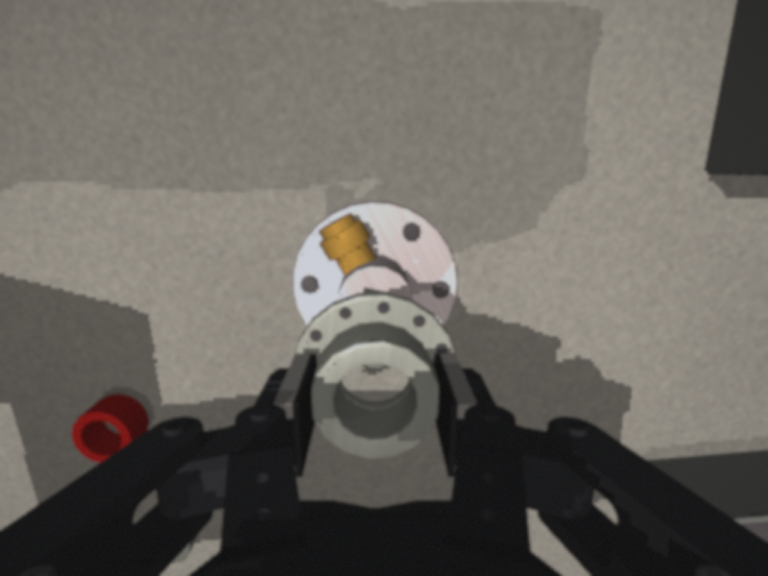

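Emit:
drive_tool(steps=[-0.0015, 0, 0.005, 0, 0, 0, 1, 0, 0, 0.005, 0, 0, 0, 1, 0, 0, 0.005, 0, 0, 0, 1, 0, 0, 0, 0, 0, 0, 1, 0, 0, 0, 0, 0, 0, 1, 0, 0, 0, 0, 0, 0, 1])

```text
clock: 4.72
eef_pos: [0.6053, 0.0115, 0.1998]
tool_rot: [1.0, 0.0, -0.0, 0.0]
ft_force: [1.0, 0.5, -0.4]
grip_width: 0.0393
```

```bash
python3 look.py wrist w6; python3 - <<'E'
from h import *
v=V('','pics/w6.npz')
m,c=ring(v,(220,240,280,300),.112,.13); print('pilot',m.sum(),c[m].mean(0).round(4) if m.sum() else '')
v.save('pics/w6.png',(190,180,310,310),5)
E
```

```text
4.7167 [0.6053 0.0115 0.1998] [ 1.e+00  0.e+00 -1.e-04  0.e+00] [ 1.   0.5 -0.4] 0.0393
pilot 835 [0.605  0.0047 0.1237]
```

View pics/w6.png

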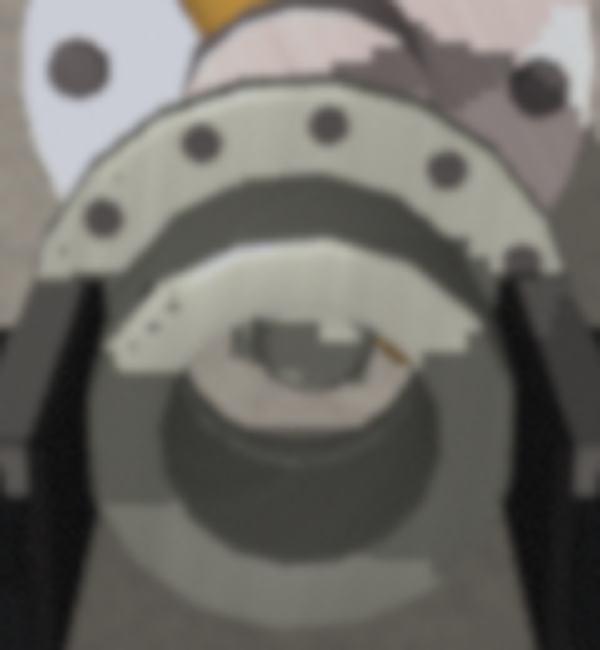

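Emit:
drive_tool(steps=[0, 0, 0.004, 0, 0, 0, 1, 0, 0, 0.004, 0, 0, 0, 1, 0, 0, 0.004, 0, 0, 0, 1, 0, 0, 0.004, 0, 0, 0, 1, 0, 0, 0.004, 0, 0, 0, 1])

```text
clock: 5.18
eef_pos: [0.6052, 0.0115, 0.1793]
tool_rot: [1.0, -0.0, -0.0, 0.0]
ft_force: [0.2, 0.1, -0.5]
grip_width: 0.0393
```

Emit:
drive_tool(steps=[0, 0, 0.006, 0, 0, 0, 1, 0, 0, 0.006, 0, 0, 0, 1, 0, 0, 0.006, 0, 0, 0, 1, 0, 0, 0.006, 0, 0, 0, 1, 0, 0, 0.006, 0, 0, 0, 1, 0, 0, 0.006, 0, 0, 0, 1])

```text
clock: 5.68
eef_pos: [0.6052, 0.0115, 0.1432]
tool_rot: [1.0, -0.0, -0.0, 0.0]
ft_force: [-0.1, -0.6, -1.8]
grip_width: 0.0401
```

Emit:
drive_tool(steps=[0, 0, 0.004, 0, 0, 0, 1, 0, 0, 0.003, 0, 0, 0, 1, 0, 0, 0.001, 0, 0, 0, 1, 0, 0, 0, 0, 0, 0, 1])

```text
clock: 6.02
eef_pos: [0.6052, 0.0115, 0.1356]
tool_rot: [1.0, 0.0, -0.0, 0.0]
ft_force: [0.5, 0.2, -0.3]
grip_width: 0.0397
```

Emit:
drive_tool(steps=[0, 0, 0.001, 0, 0, 0, 1, 0, 0, 0.001, 0, 0, 0, 1, 0, 0, 0.0005, 0, 0, 0, 1, 0, 0, 0, 0, 0, 0, 1])

```text
clock: 6.35
eef_pos: [0.6053, 0.0115, 0.1335]
tool_rot: [1.0, 0.0, 0.0, 0.0]
ft_force: [-0.2, -0.1, -0.8]
grip_width: 0.0393
```

Emit:
drive_tool(steps=[0, 0, 0.001, 0, 0, 0, 1, 0, 0, 0, 0, 0, 0, 1])

```text
clock: 6.52
eef_pos: [0.6053, 0.0115, 0.1324]
tool_rot: [1.0, 0.0, -0.0, -0.0]
ft_force: [-0.1, 0.3, -0.8]
grip_width: 0.0395
```

Emit:
drive_tool(steps=[0, 0, 0.0005, 0, 0, 0, 1, 0, 0, 0.0005, 0, 0, 0, 1, 0, 0, 0, 0, 0, 0, 1])

```text
clock: 6.77
eef_pos: [0.6053, 0.0115, 0.1321]
tool_rot: [1.0, -0.0, 0.0, 0.0]
ft_force: [-2.4, -0.4, 3.9]
grip_width: 0.0396
```

Emit:
drive_tool(steps=[0, 0, 0, 0, 0, 0, 0.3, 0, 0, 0, 0, 0, 0, -0.2, 0, 0, 0, 0, 0, 0, -1, 0, 0, 0, 0, 0, 0, -1, 0, 0, 0, 0, 0, 0, -1])

```text
clock: 7.18
eef_pos: [0.6053, 0.0115, 0.1311]
tool_rot: [1.0, -0.0, -0.0, 0.0]
ft_force: [-0.3, -1.2, 0.4]
grip_width: 0.0843
```

```bash
python3 look.py side s7; python3 - <<'E'
from h import *
V('','pics/s7.npz').save('pics/s7.png',(200,100,350,250),4)
E
```

```text
7.1833 [0.6053 0.0115 0.1311] [ 1.e+00 -0.e+00 -1.e-04  0.e+00] [-0.3 -1.2  0.4] 0.0843
```

View pics/s7.png

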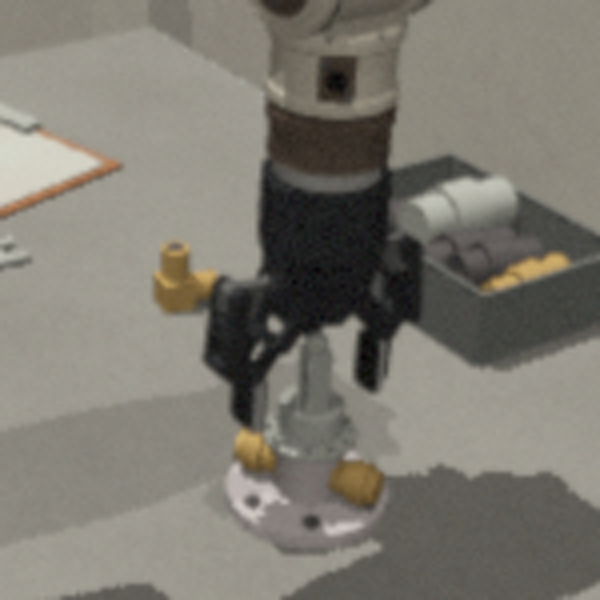

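Emit:
drive_tool(steps=[0, 0, -0.02, 0, 0, 0, -1, 0, 0, -0.04, 0, 0, 0, -1, 0, 0, -0.04, 0, 0, 0, -1, -0.025, 0.031, 0, 0, 0, 0, -1, -0.025, 0.031, 0, 0, 0, 0, -1, -0.025, 0.031, 0, 0, 0, 0, -1, -0.025, 0.031, 0, 0, 0, 0, -1, -0.025, 0.031, 0, 0, 0, 0, -1])

```text
clock: 7.9
eef_pos: [0.4791, -0.1445, 0.2315]
tool_rot: [1.0, 0.0, 0.0, 0.0]
ft_force: [1.4, -0.3, -0.1]
grip_width: 0.0852
```

Emit:
drive_tool(steps=[-0.025, 0.031, 0, 0, 0, 0, -1, 0, 0, 0.006, 0, 0, -7, -1, 0, 0, 0.006, 0, 0, -7, -1, 0, 0, 0.006, 0, 0, -7, -1, 0, 0, 0.006, 0, 0, -7, -1, 0, 0, 0.006, 0, 0, -7, -1, 0, 0, 0, 0, 0, 0, -1, 0, 0, 0, 0, 0, 0, -1])

```text
clock: 8.57
eef_pos: [0.4551, -0.1745, 0.2012]
tool_rot: [0.954, 0.299, -0.0, -0.0]
ft_force: [0.1, 0.2, -0.4]
grip_width: 0.0854
```

```bash
python3 look.py wrist w8; python3 - <<'E'
from h import *
v=V('','pics/w8.npz')
m,c=ring(v,(0,0,512,384),.02,.032);
n,l,st,ce=cv2.connectedComponentsWithStats(m.astype(np.uint8))
for i in range(1,n):
    if st[i,4]>100: k=l==i; print(st[i],ce[i].round(),circ(v,k,.026),c[k].mean(0).round(4),v.p[k].mean(0).round())
E
```

```text
8.5667 [ 0.4551 -0.1745  0.2012] [ 9.542e-01  2.992e-01 -3.000e-04 -3.000e-04] [ 0.1  0.2 -0.4] 0.0854
[ 255   63   51   54 1277] [281.  89.] (array([ 0.4248, -0.0893]), np.float64(0.0193), np.float64(1.0)) [ 0.4246 -0.0888  0.0262] [197.  58.  53.]
[505 108   7  31 140] [509. 123.] (array([0.596 , 0.0023]), np.float64(0.0128), np.float64(0.73)) [ 0.5921 -0.0031  0.0224] [62. 58. 58.]
[502 152  10  25 180] [508. 165.] (array([ 0.6181, -0.0247]), np.float64(0.0099), np.float64(0.71)) [ 0.6139 -0.0289  0.0267] [82. 66. 40.]
[ 226  175   46   45 1005] [248. 197.] (array([ 0.4538, -0.1749]), np.float64(0.0195), np.float64(1.0)) [ 0.4537 -0.1747  0.0259] [164. 163. 154.]
[293 241  44  42 952] [314. 262.] (array([ 0.5384, -0.1908]), np.float64(0.02), np.float64(0.89)) [ 0.5384 -0.1906  0.0256] [81. 43. 93.]
```

View pics/w8.png

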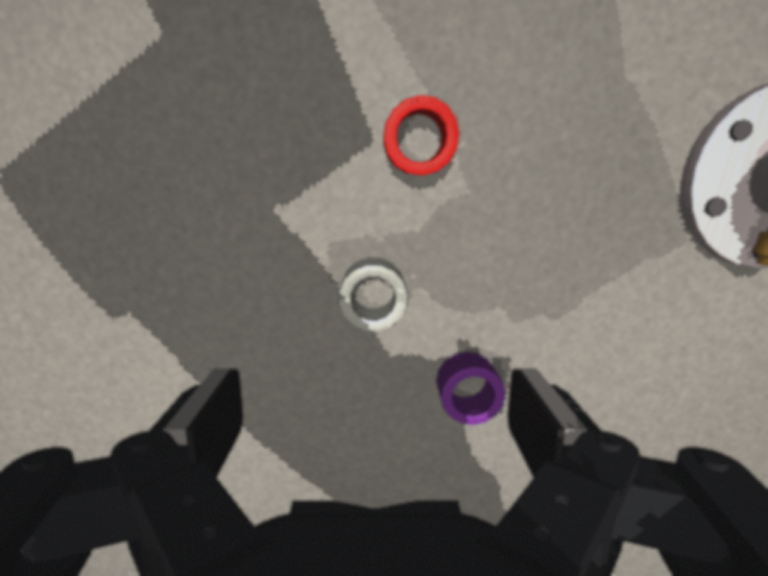

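Emit:
drive_tool(steps=[-0.0013, -0.0004, 0.035, 0, 0, 0, -1, 0, 0, 0.035, 0, 0, 0, -1, 0, 0, 0.03, 0, 0, 0, -1, 0, 0, 0.012, 0, 0, 0, -1, 0, 0, 0.005, 0, 0, 0, -0.4, 0, 0, 0, 0, 0, 0, 0.0, 0, 0, 0, 0, 0, 0, 0.0])

```text
clock: 9.2
eef_pos: [0.4549, -0.1752, 0.0853]
tool_rot: [0.954, 0.3, 0.001, 0.0]
ft_force: [0.9, 0.4, -1.1]
grip_width: 0.0519
```

Emit:
drive_tool(steps=[-0.0007, -0.0007, 0, 0, 0, 0, 0.0, 0, 0, 0, 0, 0, 0, 0.2, 0, 0, 0, 0, 0, 0, 0.6, 0, 0, 0, 0, 0, 0, 1, 0, 0, 0, 0, 0, 0, 1, 0, 0, 0, 0, 0, 0, 1])

```text
clock: 9.7
eef_pos: [0.4542, -0.1752, 0.0865]
tool_rot: [0.954, 0.3, 0.002, 0.001]
ft_force: [-1.7, 0.5, 6.4]
grip_width: 0.0378
```

Emit:
drive_tool(steps=[0, 0, -0.02, 0, 0, 0, 1, 0, 0, -0.04, 0, 0, 0, 1, 0, 0, -0.04, 0, 0, 0, 1, 0, 0, -0.04, 0, 0, 0, 1, 0, 0, -0.03, 0, 0, 0, 1, 0, 0, 0, 0, 0, 0, 1, 0, 0, 0, 0, 0, 0, 1])

```text
clock: 10.28
eef_pos: [0.4544, -0.1753, 0.2577]
tool_rot: [0.954, 0.301, 0.003, 0.002]
ft_force: [0.3, -0.6, -0.5]
grip_width: 0.0373
```

```bash
python3 look.py wrist w9; python3 - <<'E'
from h import *
from workcell import bot
v=V('','pics/w9.npz'); z=bot.get_obs()['eef_pos'][2]; 
for zt in [z-.059]:
    m,c=ring(v,(190,190,310,320),zt-.005,zt+.005); print(zt,m.sum(),circ(v,m,zt),c[m].mean(0).round(4))
E
```

```text
10.2833 [ 0.4544 -0.1753  0.2577] [0.9538 0.3006 0.0029 0.0024] [ 0.3 -0.6 -0.5] 0.0373
0.19659816286319043 3536 (array([ 0.4544, -0.175 ]), np.float64(0.0201), np.float64(0.66)) [ 0.4535 -0.174   0.1969]
```

View pics/w9.png

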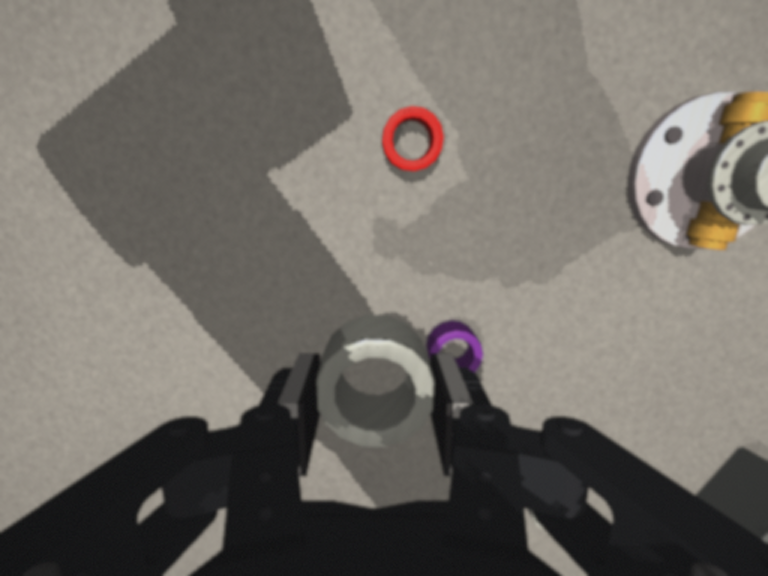

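Emit:
drive_tool(steps=[0.033, -0.0096, 0, 0, 0, 0, 1, 0.033, -0.0096, 0, 0, 0, 0, 1, 0.033, -0.0096, 0, 0, 0, 0, 1, 0.033, -0.0096, 0, 0, 0, 0, 1, 0.033, -0.0096, 0, 0, 0, 0, 1, 0.033, -0.0096, 0, 0, 0, 0, 1, 0.033, -0.0096, 0, 0, 0, 0, 1, 0, 0, 0, 0, 0, 0, 1])

```text
clock: 11.0
eef_pos: [0.6059, 0.0177, 0.2513]
tool_rot: [0.953, 0.303, -0.0, -0.001]
ft_force: [-0.1, -0.6, -0.6]
grip_width: 0.0373
```

Emit:
drive_tool(steps=[0, 0, 0.01, 0, 0, 0, 1, 0, 0, 0.01, 0, 0, 0, 1, 0, 0, 0.01, 0, 0, 0, 1, 0, 0, 0, 0, 0, 0, 1, 0, 0, 0, 0, 0, 0, 1, 0, 0, 0, 0, 0, 0, 1])

```text
clock: 11.5
eef_pos: [0.6033, 0.0119, 0.2244]
tool_rot: [0.954, 0.3, -0.0, -0.0]
ft_force: [-0.4, -0.6, -0.5]
grip_width: 0.0375
```

```bash
python3 look.py wrist w10; python3 - <<'E'
from h import *
from workcell import bot
v=V('','pics/w10.npz'); z=bot.get_obs()['eef_pos'][2]; 
for zt in [z-.059]:
    m,c=ring(v,(190,190,310,320),zt-.005,zt+.005); print(zt,m.sum(),circ(v,m,zt),c[m].mean(0).round(4))
v.save('pics/w10.png',(190,180,310,310),5)
E
```

```text
11.5 [0.6033 0.0119 0.2244] [ 9.539e-01  3.000e-01 -2.000e-04 -0.000e+00] [-0.4 -0.6 -0.5] 0.0375
0.1659334962203989 3326 (array([0.6023, 0.0131]), np.float64(0.0194), np.float64(0.6)) [0.602  0.0135 0.1644]
```

View pics/w10.png

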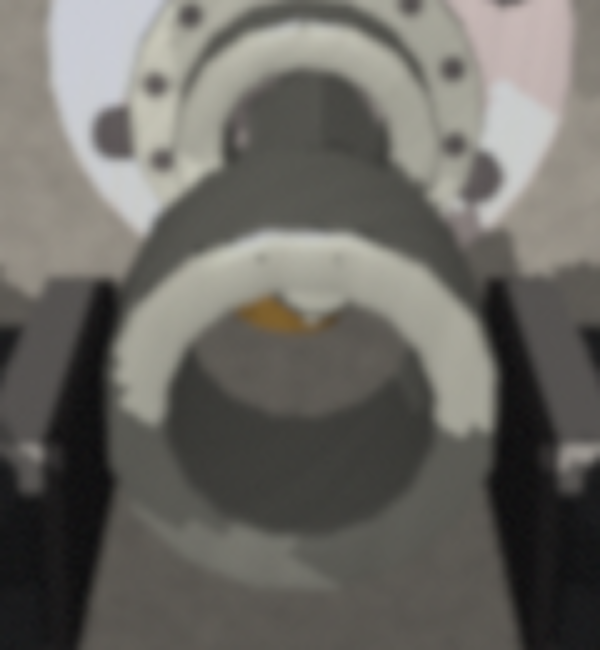

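Emit:
drive_tool(steps=[0.0015, 0.001, 0.007, 0, 0, 0, 1, 0, 0, 0.007, 0, 0, 0, 1, 0, 0, 0.006, 0, 0, 0, 1, 0, 0, 0, 0, 0, 0, 1, 0, 0, 0, 0, 0, 0, 1, 0, 0, 0, 0, 0, 0, 1])

```text
clock: 12.05
eef_pos: [0.6055, 0.0129, 0.2043]
tool_rot: [0.954, 0.301, -0.0, -0.0]
ft_force: [0.2, 0.2, -1.0]
grip_width: 0.0372
```

```bash
python3 look.py wrist w11; python3 - <<'E'
from h import *
v=V('','pics/w11.npz')
m,c=ring(v,(220,235,280,285),.116,.13); print('pilot',m.sum(),c[m].mean(0).round(4) if m.sum() else '')
v.save('pics/w11.png',(190,180,310,310),5)
E
```

```text
12.05 [0.6055 0.0129 0.2043] [ 9.537e-01  3.008e-01 -1.000e-04 -0.000e+00] [ 0.2  0.2 -1. ] 0.0372
pilot 845 [0.6087 0.0077 0.1241]
```

View pics/w11.png

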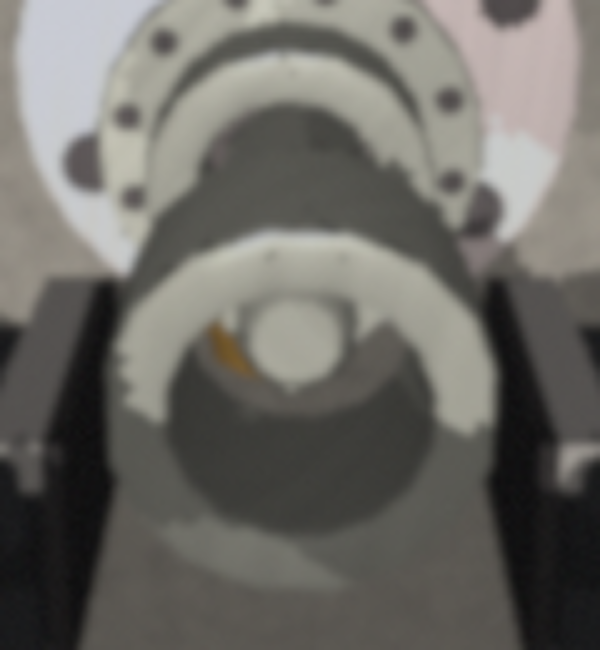

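Emit:
drive_tool(steps=[-0.001, 0.0004, 0, 0, 0, 0, 1, 0, 0, 0.003, 0, 0, 0, 1, 0, 0, 0.004, 0, 0, 0, 1, 0, 0, 0.004, 0, 0, 0, 1, 0, 0, 0.004, 0, 0, 0, 1, 0, 0, 0, 0, 0, 0, 1])

```text
clock: 12.6
eef_pos: [0.6042, 0.0119, 0.188]
tool_rot: [0.954, 0.301, -0.001, -0.0]
ft_force: [-0.1, -0.0, -0.7]
grip_width: 0.0373
```

Emit:
drive_tool(steps=[0, 0, 0.004, 0, 0, 0, 1, 0, 0, 0.005, 0, 0, 0, 1, 0, 0, 0.005, 0, 0, 0, 1, 0, 0, 0.005, 0, 0, 0, 1, 0, 0, 0.002, 0, 0, 0, 1, 0, 0, 0, 0, 0, 0, 1])

```text
clock: 13.1
eef_pos: [0.6044, 0.0119, 0.1674]
tool_rot: [0.954, 0.301, -0.001, -0.0]
ft_force: [0.2, -0.4, -0.6]
grip_width: 0.0374
```

Emit:
drive_tool(steps=[0, 0, 0.002, 0, 0, 0, 1, 0, 0, 0.001, 0, 0, 0, 1, 0, 0, 0.001, 0, 0, 0, 1, 0, 0, 0, 0, 0, 0, 1])

```text
clock: 13.43
eef_pos: [0.6049, 0.0119, 0.1643]
tool_rot: [0.954, 0.301, -0.0, -0.0]
ft_force: [-0.2, -0.7, -0.2]
grip_width: 0.0371
```

Emit:
drive_tool(steps=[0, 0, 0.0007, 0, 0, 0, 1, 0, 0, 0.0007, 0, 0, 0, 1, 0, 0, 0, 0, 0, 0, 1])

```text
clock: 13.68
eef_pos: [0.6049, 0.012, 0.1629]
tool_rot: [0.954, 0.301, -0.0, -0.0]
ft_force: [-1.0, 0.6, -0.7]
grip_width: 0.0373
```

Emit:
drive_tool(steps=[0, 0, 0.0006, 0, 0, 0, 1, 0, 0, 0.0006, 0, 0, 0, 1, 0, 0, 0, 0, 0, 0, 1])

```text
clock: 13.93
eef_pos: [0.6049, 0.012, 0.1626]
tool_rot: [0.954, 0.301, 0.0, 0.0]
ft_force: [-2.4, 0.1, 3.7]
grip_width: 0.0376
```

Emit:
drive_tool(steps=[0, 0, 0, 0, 0, 0, 0.3, 0, 0, 0, 0, 0, 0, -0.2, 0, 0, 0, 0, 0, 0, -1, 0, 0, 0, 0, 0, 0, -1, 0, 0, 0, 0, 0, 0, -1, 0, 0, -0.015, 0, 0, 0, -1, 0, 0, -0.03, 0, 0, 0, -1, 0, 0, -0.04, 0, 0, 0, -1])

```text
clock: 14.6
eef_pos: [0.6029, 0.0119, 0.2437]
tool_rot: [0.954, 0.301, -0.004, -0.001]
ft_force: [0.3, 0.2, -0.3]
grip_width: 0.0852
```

Emit:
drive_tool(steps=[-0.0047, -0.0359, 0, 0, 0, 0, -1, -0.0047, -0.0359, 0, 0, 0, 0, -1, -0.0047, -0.0359, 0, 0, 0, 0, -1, -0.0047, -0.0359, 0, 0, 0, 0, -1, -0.0047, -0.0359, 0, 0, 0, 0, -1, -0.0047, -0.0359, 0, 0, 0, 0, -1, -0.0047, -0.0359, 0, 0, 0, 0, -1, 0, 0, 0, 0, 0, 0, -1])

```text
clock: 15.27
eef_pos: [0.4299, 0.2023, 0.2468]
tool_rot: [0.953, 0.304, -0.001, -0.001]
ft_force: [0.2, -1.1, -0.3]
grip_width: 0.085
```

Emit:
drive_tool(steps=[0, 0, 0, 0, 0, 0, -1, 0, 0, 0, 0, 0, 0, -1, 0, 0, 0, 0, 0, 0, -1])

```text
clock: 15.52
eef_pos: [0.4346, 0.1984, 0.2468]
tool_rot: [0.954, 0.3, 0.0, 0.0]
ft_force: [0.2, -0.1, -0.5]
grip_width: 0.0855
```

```bash
python3 look.py wrist w12; python3 look.py side s12; python3 - <<'E'
from h import *
v=V('','pics/w12.npz')
m,c=ring(v,(120,60,400,300),.046,.056); P=c[m][:,:2].astype(np.float32); print(m.sum(),c[m].mean(0).round(4),cv2.minAreaRect(P*1000))
m,c=ring(v,(120,60,400,300),.023,.03); P=c[m][:,:2].astype(np.float32);print(m.sum(),cv2.minAreaRect(P*1000))
V('','pics/s12.npz').save('pics/s12.png',(150,120,350,270),4)
E
```

```text
15.5167 [0.4346 0.1984 0.2468] [9.539e-01 3.001e-01 3.000e-04 1.000e-04] [ 0.2 -0.1 -0.5] 0.0855
15.5667 [0.4347 0.1982 0.2467] [9.540e-01 2.999e-01 1.000e-04 1.000e-04] [-0.4  0.1 -0.4] 0.0854
635 [0.4339 0.2056 0.0512] ((434.3192443847656, 205.17410278320312), (43.874107360839844, 12.272653579711914), 19.08701515197754)
818 ((435.3091125488281, 205.41355895996094), (39.82190704345703, 38.094417572021484), 19.094884872436523)
```

View pics/w12.png

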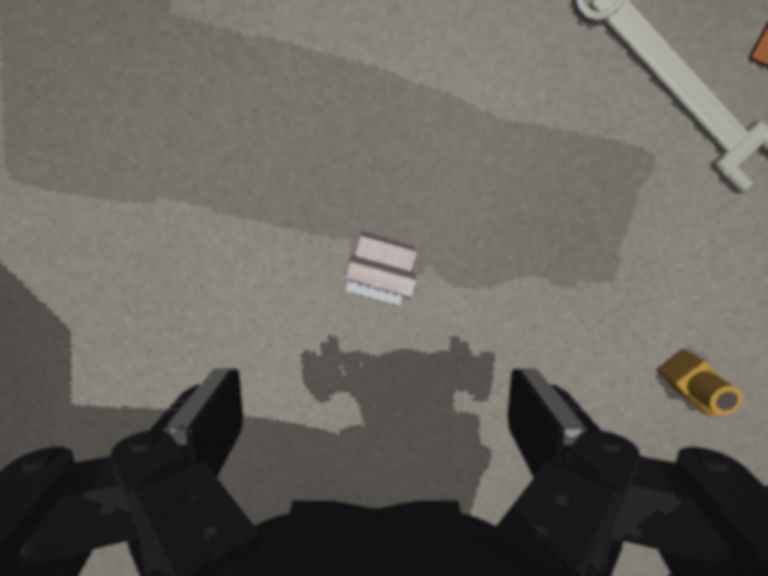

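View pics/s12.png

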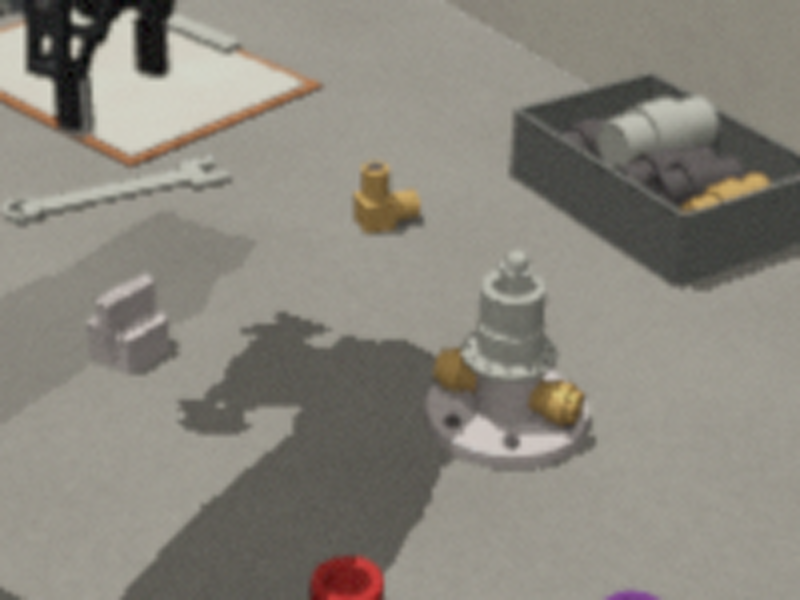

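```bash
python3 - <<'E'
from workcell import bot
print(bot.get_obs()['joint_pos'])
E
```

```text
[ 4.27636670e-01  2.30777794e-01 -1.60697806e-01  1.17932683e+00
 -1.65137102e-04  1.38964375e+00]
```

Emit:
drive_tool(steps=[0.0037, -0.006, 0, 0, 0, -7, -1, 0, 0, 0, 0, 0, -7, -1, 0, 0, 0.01, 0, 0, -7, -1, 0, 0, 0.01, 0, 0, -7, -1, 0, 0, 0.01, 0, 0, -7, -1, 0, 0, 0.01, 0, 0, -7, -1, 0, 0, 0.01, 0, 0, -7, -1, 0, 0, 0, 0, 0, -7, -1])

```text
clock: 16.28
eef_pos: [0.4331, 0.2045, 0.1946]
tool_rot: [0.7, 0.715, -0.002, -0.001]
ft_force: [-0.6, -0.4, -0.8]
grip_width: 0.0856
```

Emit:
drive_tool(steps=[0, 0, 0, 0, 0, -7, -1, 0, 0, 0, 0, 0, -7, -1, 0, 0, 0, 0, 0, -4, -1, 0, 0, 0, 0, 0, 0, -1, 0, 0, 0, 0, 0, 0, -1, 0, 0, 0, 0, 0, 0, -1])

```text
clock: 16.78
eef_pos: [0.4338, 0.2055, 0.1967]
tool_rot: [0.582, 0.813, -0.0, -0.0]
ft_force: [1.1, -0.7, -0.4]
grip_width: 0.0857
```

```bash
python3 look.py wrist w13; python3 - <<'E'
from h import *
v=V('','pics/w13.npz')
m,c=ring(v,(120,60,400,300),.046,.056); P=c[m][:,:2].astype(np.float32); print(m.sum(),c[m].mean(0).round(4),cv2.minAreaRect(P*1000))
m,c=ring(v,(120,60,400,300),.023,.03); P=c[m][:,:2].astype(np.float32);print(m.sum(),cv2.minAreaRect(P*1000))
E
```

```text
16.7833 [0.4338 0.2055 0.1967] [ 5.818e-01  8.133e-01 -1.000e-04 -0.000e+00] [ 1.1 -0.7 -0.4] 0.0857
880 [0.4332 0.2044 0.0514] ((434.1410217285156, 204.59666442871094), (43.51555252075195, 11.75978946685791), 18.972715377807617)
1330 ((433.496826171875, 204.4171905517578), (40.84208679199219, 37.97064208984375), 19.036705017089844)
```

View pics/w13.png

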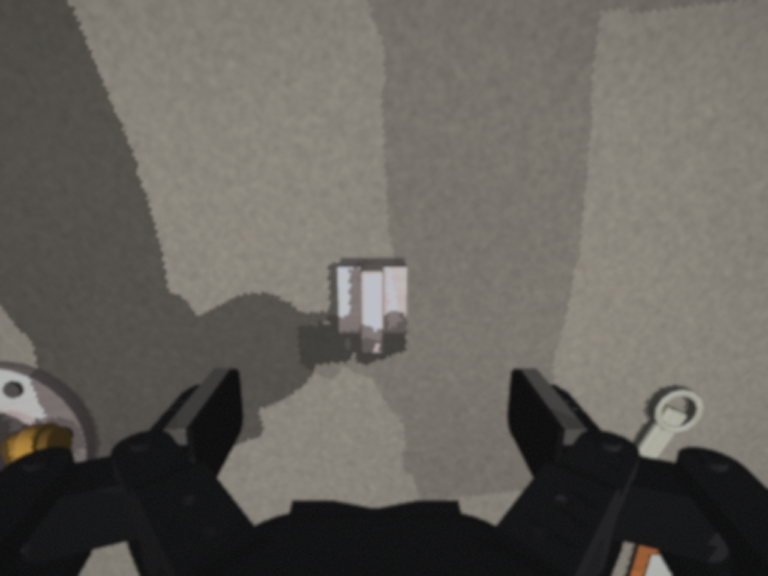

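Emit:
drive_tool(steps=[-0.0008, 0, 0.03, 0, 0, 0, -1, 0, 0, 0.03, 0, 0, 0, -1, 0, 0, 0.02, 0, 0, 0, -0.4, 0, 0, 0.009, 0, 0, 0, 0, 0, 0, 0, 0, 0, 0, 0.3, 0, 0, 0, 0, 0, 0, 0.4, 0, 0, 0, 0, 0, 0, 0.4])

```text
clock: 17.42
eef_pos: [0.4347, 0.2057, 0.1091]
tool_rot: [0.581, 0.814, 0.001, 0.001]
ft_force: [-0.3, 0.7, 0.0]
grip_width: 0.0263
```

```bash
python3 look.py wrist w14; python3 look.py scene c14; python3 - <<'E'
from h import *
V('','pics/c14.npz').save('pics/c14.png',(270,130,390,250),5)
E
```

```text
17.4167 [0.4347 0.2057 0.1091] [5.808e-01 8.140e-01 1.100e-03 6.000e-04] [-0.3  0.7  0. ] 0.0263
17.4667 [0.4348 0.2058 0.1093] [5.808e-01 8.141e-01 1.300e-03 7.000e-04] [ 0.5 -0.5 -0.3] 0.0257
```

View pics/c14.png

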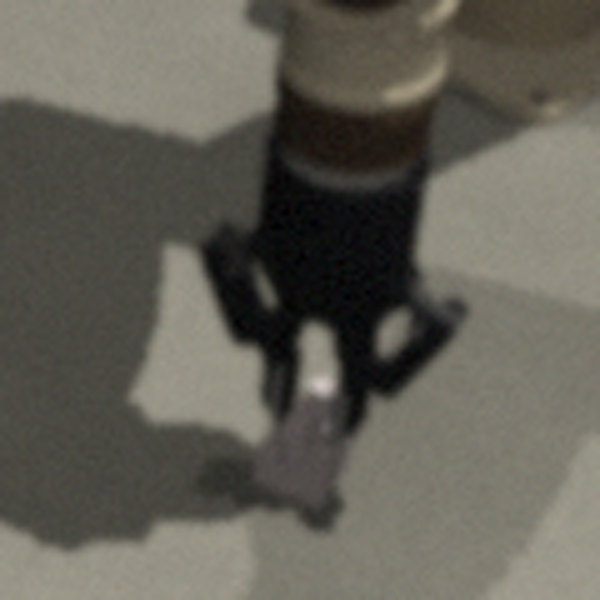

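View pics/w14.png

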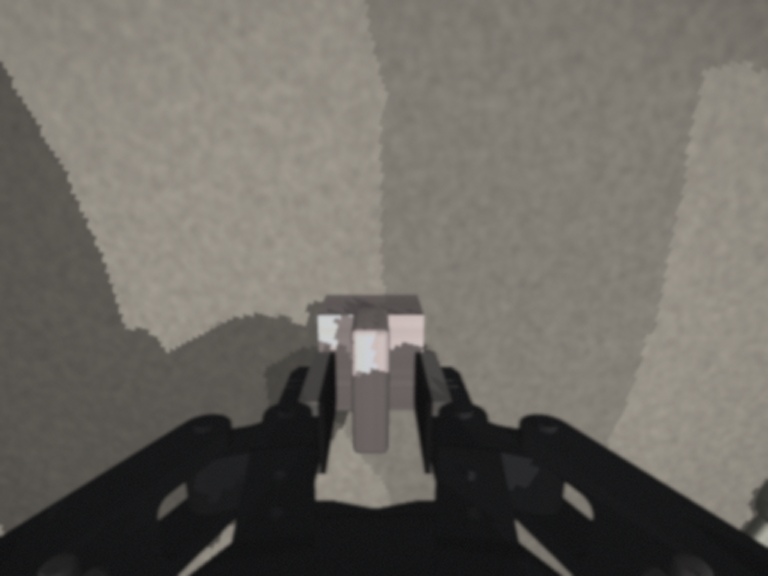

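Emit:
drive_tool(steps=[-0.0008, -0.001, 0.001, 0, 0, 0, 0.5, 0, 0, 0, 0, 0, 0, 0.6, 0, 0, 0, 0, 0, 0, 0.8, 0, 0, 0, 0, 0, 0, 1, 0, 0, 0, 0, 0, 0, 1, 0, 0, 0, 0, 0, 0, 1])

```text
clock: 18.02
eef_pos: [0.4333, 0.2042, 0.1074]
tool_rot: [0.581, 0.814, 0.0, 0.0]
ft_force: [-2.3, -1.1, 5.1]
grip_width: 0.0103
```

Emit:
drive_tool(steps=[0, 0, -0.02, 0, 0, 0, 1, 0, 0, -0.04, 0, 0, 0, 1, 0, 0, -0.04, 0, 0, 0, 1, 0, 0, -0.04, 0, 0, 0, 1, 0, 0, -0.01, 0, 0, 0, 1, 0, 0, 0, 0, 0, 0, 1, 0, 0, 0, 0, 0, 0, 1])

```text
clock: 18.6
eef_pos: [0.4329, 0.2041, 0.2565]
tool_rot: [0.581, 0.814, 0.0, 0.0]
ft_force: [-0.5, -0.6, -2.6]
grip_width: 0.0104
```

```bash
python3 look.py wrist w15; python3 - <<'E'
from h import *
v=V('','pics/w15.npz')
from workcell import bot
z=bot.get_obs()['eef_pos'][2]
for a,b in((-.062,-.05),(-.086,-.074)):
    m,c=ring(v,(170,150,340,320),z+a,z+b); P=c[m][:,:2].astype(np.float32); print(m.sum(),c[m].mean(0).round(4),cv2.minAreaRect(P*1000))
E
```

```text
18.6 [0.4329 0.2041 0.2565] [5.807e-01 8.141e-01 2.000e-04 1.000e-04] [-0.5 -0.6 -2.6] 0.0104
2646 [0.4296 0.2037 0.2003] ((433.11627197265625, 205.35986328125), (38.2126579284668, 37.859676361083984), 62.34430694580078)
1333 [0.4212 0.2006 0.1763] ((422.18511962890625, 200.9810333251953), (20.15668296813965, 38.02803421020508), 19.42230987548828)
```

View pics/w15.png

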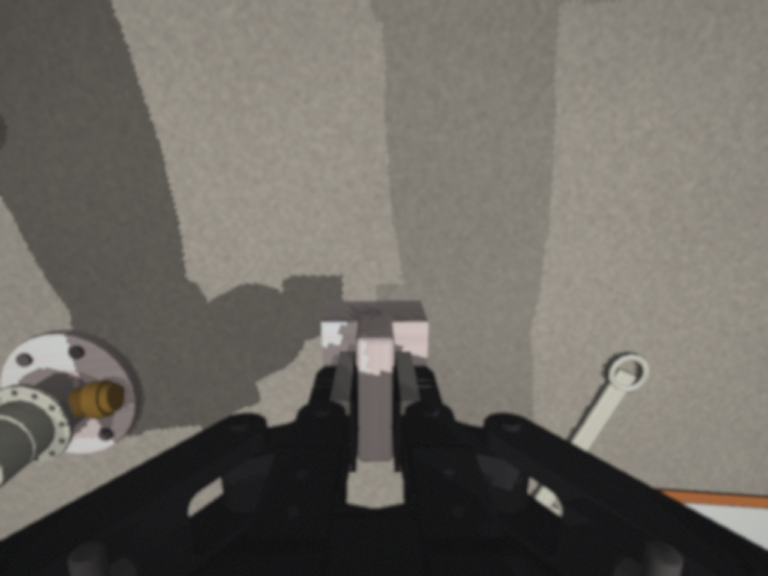

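```bash
python3 - <<'E'
from h import *
t=np.array([.4329,.2041]); d=np.array([.946,.323]); dx=np.array([-.323,.946])
v=V('','pics/w15.npz')
g=v.p.mean(2)[:,:]
print('col250',g[205:235,247:253].mean(1).round().astype(int)); print('body',g[200:235,222:228].mean(1).round().astype(int),g[200:235,270:276].mean(1).round().astype(int))
for (u,vv,z,h) in [(250.5,225.3,.2565-.0564,.022),(222,214.5,.2565-.0804,.019),(273,214.5,.2565-.0804,.019)]:
    P=v.plane(u,vv,z)[:2]; print('center off along bar',((P-t)@d+h).round(4), ((P-t)@dx).round(4))
v.save('pics/w15b.png',(200,190,300,250),8)
E
```

```text
col250 [ 80  75  74  74  74  78  80  82  83  84  84  85  85  85  85  87  87  88
  90 103 130 155 170 179 186 190 191 191 191 191]
body [ 91  91  91  91  91  90  89  89  89  88  86  85  86 101 139 179 195 194
 189 185 180 177 182 192 198 199 197 195 188 171 149 135 131 128 121] [106  92  87  85  84  83  82  82  83  83  83  82  83 101 140 174 189 192
 193 195 195 194 192 190 189 188 188 189 190 191 192 194 193 182 154]
center off along bar 0.0017 0.0011
center off along bar 0.0018 -0.014
center off along bar 0.0017 0.0132
```

View pics/w15b.png

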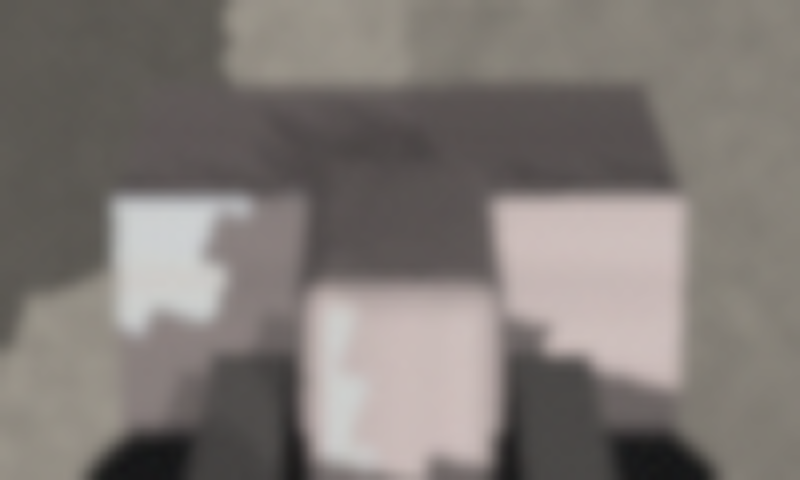

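Emit:
drive_tool(steps=[-0.0296, 0.01245, 0, 0, 0, 0, 1, -0.0296, 0.01245, 0, 0, 0, 0, 1, -0.0296, 0.01245, 0, 0, 0, 0, 1, -0.0296, 0.01245, 0, 0, 0, 0, 1, -0.0296, 0.01245, 0, 0, 0, 0, 1, -0.0296, 0.01245, 0, 0, 0, 0, 1, -0.0296, 0.01245, 0, 0, 0, 0, 1, -0.0296, 0.01245, 0, 0, 0, 0, 1])

```text
clock: 19.32
eef_pos: [0.6038, 0.0113, 0.2531]
tool_rot: [0.581, 0.814, -0.002, -0.003]
ft_force: [0.6, 1.3, -2.4]
grip_width: 0.0107
```

Emit:
drive_tool(steps=[0, 0, 0, 0, 0, 6.8, 1, 0, 0, 0, 0, 0, 6.8, 1, 0, 0, 0, 0, 0, 6.8, 1, 0, 0, 0, 0, 0, 6.8, 1, 0, 0, 0, 0, 0, 6.8, 1, 0, 0, 0, 0, 0, 6.8, 1, 0, 0, 0, 0, 0, 0, 1, 0, 0, 0, 0, 0, 0, 1])

```text
clock: 19.98
eef_pos: [0.6033, 0.0126, 0.254]
tool_rot: [0.827, 0.562, -0.002, -0.001]
ft_force: [-0.7, 0.5, -1.3]
grip_width: 0.0105
```

```bash
python3 look.py wrist w16; python3 look.py side s16;python3 - <<'E'
from h import *
V('','pics/s16.npz').save('pics/s16.png',(200,80,350,230),4)
E
```

```text
19.9833 [0.6033 0.0126 0.254 ] [ 0.8272  0.5619 -0.0021 -0.0014] [-0.7  0.5 -1.3] 0.0105
20.0333 [0.6035 0.0126 0.2546] [ 0.8273  0.5618 -0.0017 -0.0011] [-0.8  0.3 -1.9] 0.0108
```

View pics/w16.png

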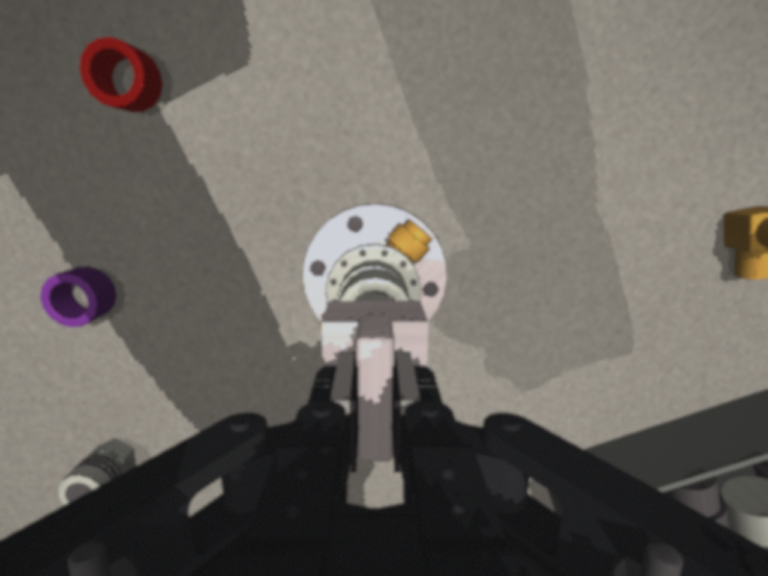

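View pics/s16.png

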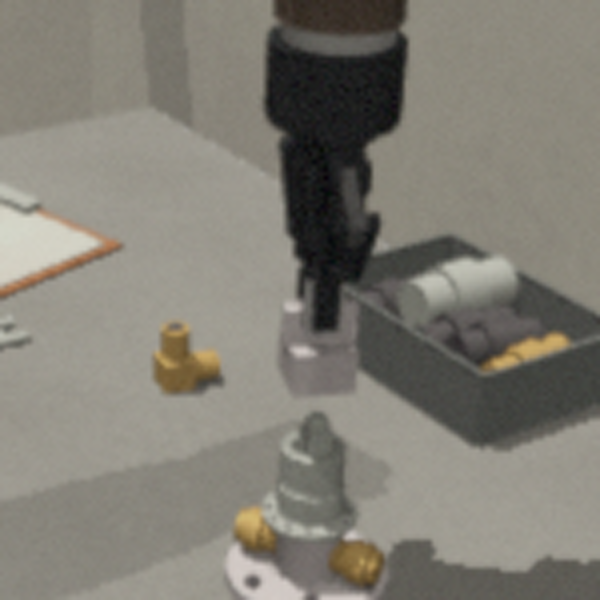

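Emit:
drive_tool(steps=[0, 0, 0.008, 0, 0, 0, 1, 0, 0, 0.008, 0, 0, 0, 1, 0, 0, 0.004, 0, 0, 0, 1, 0, 0, 0, 0, 0, 0, 1, 0, 0, 0, 0, 0, 0, 1])

```text
clock: 20.5
eef_pos: [0.6039, 0.0127, 0.2361]
tool_rot: [0.828, 0.561, -0.001, -0.0]
ft_force: [0.4, 0.2, -1.5]
grip_width: 0.0106
```

Emit:
drive_tool(steps=[0, 0, 0, 0, 0, 0, 1])

```text
clock: 20.58
eef_pos: [0.6043, 0.0127, 0.2369]
tool_rot: [0.828, 0.561, 0.0, 0.0]
ft_force: [0.4, -0.0, -1.8]
grip_width: 0.0105
```

Emit:
drive_tool(steps=[0, 0, 0.002, 0, 0, 0, 1, 0, 0, 0.002, 0, 0, 0, 1, 0, 0, 0.002, 0, 0, 0, 1, 0, 0, 0.002, 0, 0, 0, 1, 0, 0, 0, 0, 0, 0, 1])

```text
clock: 21.0
eef_pos: [0.604, 0.0126, 0.2282]
tool_rot: [0.828, 0.561, -0.0, -0.0]
ft_force: [-0.4, 0.2, -1.4]
grip_width: 0.0105
```

Emit:
drive_tool(steps=[0, 0, 0.002, 0, 0, 0, 1, 0, 0, 0.001, 0, 0, 0, 1, 0, 0, 0, 0, 0, 0, 1])

```text
clock: 21.25
eef_pos: [0.6041, 0.0127, 0.2255]
tool_rot: [0.828, 0.561, -0.0, -0.0]
ft_force: [0.2, 1.4, -2.2]
grip_width: 0.0103
```

Emit:
drive_tool(steps=[0, 0, 0.0015, 0, 0, 0, 1, 0, 0, 0.001, 0, 0, 0, 1, 0, 0, 0.0005, 0, 0, 0, 1, 0, 0, 0, 0, 0, 0, 1])

```text
clock: 21.58
eef_pos: [0.6042, 0.0127, 0.2226]
tool_rot: [0.828, 0.561, -0.0, -0.0]
ft_force: [-0.1, -0.7, -2.1]
grip_width: 0.0107
```

Emit:
drive_tool(steps=[0, 0, 0.0007, 0, 0, 0, 1, 0, 0, 0, 0, 0, 0, 1])

```text
clock: 21.75
eef_pos: [0.6043, 0.0126, 0.222]
tool_rot: [0.828, 0.561, -0.0, -0.0]
ft_force: [-0.4, 0.1, -1.0]
grip_width: 0.0101
```

Emit:
drive_tool(steps=[0, 0, 0.0007, 0, 0, 0, 1, 0, 0, 0, 0, 0, 0, 1])

```text
clock: 21.92
eef_pos: [0.6043, 0.0126, 0.2215]
tool_rot: [0.828, 0.561, 0.0, 0.0]
ft_force: [-0.5, 0.2, -1.8]
grip_width: 0.0104
```

Emit:
drive_tool(steps=[0, 0, 0.0007, 0, 0, 0, 1, 0, 0, 0, 0, 0, 0, 1])

```text
clock: 22.08
eef_pos: [0.6044, 0.0126, 0.2212]
tool_rot: [0.828, 0.561, 0.0, 0.0]
ft_force: [-1.2, 0.2, 1.2]
grip_width: 0.0104
```

Emit:
drive_tool(steps=[0, 0, 0.0005, 0, 0, 0, 1, 0, 0, 0, 0, 0, 0, 1])

```text
clock: 22.25
eef_pos: [0.6044, 0.0126, 0.221]
tool_rot: [0.828, 0.561, 0.0, 0.0]
ft_force: [-1.6, -0.1, 4.1]
grip_width: 0.0106
```

Emit:
drive_tool(steps=[0, 0, 0, 0, 0, -1.5, 1, 0, 0, 0, 0, 0, -1.5, 1, 0, 0, 0, 0, 0, 0, 1])

```text
clock: 22.5
eef_pos: [0.6043, 0.0125, 0.2208]
tool_rot: [0.813, 0.582, 0.0, 0.0]
ft_force: [-2.1, -0.3, 3.4]
grip_width: 0.0105
```

Emit:
drive_tool(steps=[0, 0, 0, 0, 0, -1.5, 1, 0, 0, 0, 0, 0, -1.5, 1, 0, 0, 0, 0, 0, 0, 1])

```text
clock: 22.75
eef_pos: [0.6044, 0.0123, 0.2198]
tool_rot: [0.798, 0.603, -0.0, 0.0]
ft_force: [0.4, -1.4, -0.1]
grip_width: 0.0105
```

Emit:
drive_tool(steps=[0, 0, 0.0005, 0, 0, -1, 1, 0, 0, 0.001, 0, 0, 0, 1, 0, 0, 0.0005, 0, 0, 0, 1, 0, 0, 0, 0, 0, 0, 1])

```text
clock: 23.08
eef_pos: [0.6044, 0.0124, 0.2178]
tool_rot: [0.792, 0.61, -0.0, 0.0]
ft_force: [1.2, -1.6, -2.7]
grip_width: 0.0105
```

Dropping over the square freely.

Emit:
drive_tool(steps=[0, 0, 0.0015, 0, 0, 0, 1, 0, 0, 0.002, 0, 0, 0, 1, 0, 0, 0.0015, 0, 0, 0, 1, 0, 0, 0, 0, 0, 0, 1])

```text
clock: 23.42
eef_pos: [0.6043, 0.0124, 0.2129]
tool_rot: [0.792, 0.61, -0.0, 0.0]
ft_force: [1.9, -2.6, -2.3]
grip_width: 0.0101
```

Emit:
drive_tool(steps=[0, 0, 0.001, 0, 0, 0, 1, 0, 0, 0.001, 0, 0, 0, 1, 0, 0, 0.0005, 0, 0, 0, 1, 0, 0, 0, 0, 0, 0, 1])

```text
clock: 23.75
eef_pos: [0.6043, 0.0124, 0.2108]
tool_rot: [0.792, 0.61, -0.0, 0.0]
ft_force: [1.0, -2.6, 0.4]
grip_width: 0.0107
```

Emit:
drive_tool(steps=[0, 0, 0.0007, 0, 0, 0, 1, 0, 0, 0, 0, 0, 0, 1])

```text
clock: 23.92
eef_pos: [0.6043, 0.0125, 0.2101]
tool_rot: [0.792, 0.61, -0.0, 0.0]
ft_force: [0.7, -5.1, 0.1]
grip_width: 0.0102
```

Emit:
drive_tool(steps=[0, 0, 0.0006, 0, 0, 0, 1, 0, 0, 0, 0, 0, 0, 1])

```text
clock: 24.08
eef_pos: [0.6044, 0.0125, 0.2096]
tool_rot: [0.792, 0.61, 0.0, 0.0]
ft_force: [1.4, -4.5, 1.6]
grip_width: 0.0102
```

Emit:
drive_tool(steps=[0, 0, 0.0006, 0, 0, 0, 1, 0, 0, 0, 0, 0, 0, 1])

```text
clock: 24.25
eef_pos: [0.6044, 0.0124, 0.2096]
tool_rot: [0.792, 0.61, 0.0, 0.0]
ft_force: [-0.2, -4.0, 5.5]
grip_width: 0.0106
```

Emit:
drive_tool(steps=[0, 0, 0, 0, 0, 0, 0.6, 0, 0, 0, 0, 0, 0, 0.4, 0, 0, 0, 0, 0, 0, 0.1, 0, 0, 0, 0, 0, 0, -0.3, 0, 0, 0, 0, 0, 0, -0.3, 0, 0, 0, 0, 0, 0, -0.3])

```text
clock: 24.75
eef_pos: [0.6042, 0.013, 0.2086]
tool_rot: [0.792, 0.61, -0.0, -0.0]
ft_force: [0.1, -0.2, -0.5]
grip_width: 0.0555
```

Emit:
drive_tool(steps=[0, 0, -0.01, 0, 0, 0, -0.3, 0, 0, -0.02, 0, 0, 0, -0.3, 0, 0, -0.03, 0, 0, 0, -0.5, 0, 0, -0.03, 0, 0, 0, -0.5, 0, 0, -0.03, 0, 0, 0, -0.5, 0, 0, 0, 0, 0, 0, -0.5, 0, 0, 0, 0, 0, 0, -0.5, 0, 0, 0, 0, 0, 0, -0.5])

```text
clock: 25.42
eef_pos: [0.6042, 0.0127, 0.3291]
tool_rot: [0.792, 0.61, 0.0, 0.0]
ft_force: [0.8, -0.8, -0.1]
grip_width: 0.0643
```

```bash
python3 look.py wrist w20; python3 look.py side s20; python3 look.py scene c20; python3 - <<'E'
from h import *
v=V('','pics/w20.npz')
for a,b in((.148,.158),(.124,.134)):
    m,c=ring(v,(170,120,340,320),a,b); P=c[m][:,:2].astype(np.float32); print(m.sum(),c[m].mean(0).round(4),np.percentile(c[m][:,2],[5,50,95]).round(4),cv2.minAreaRect(P*1000))
V('','pics/s20.npz').save('pics/s20.png',(150,120,350,270),4)
V('','pics/c20.npz').save('pics/c20.png',(190,140,290,240),5)
E
```

```text
25.4167 [0.6042 0.0127 0.3291] [7.923e-01 6.101e-01 2.000e-04 1.000e-04] [ 0.8 -0.8 -0.1] 0.0643
25.4667 [0.6038 0.0127 0.3281] [ 7.923e-01  6.101e-01 -6.000e-04 -5.000e-04] [-0.6  0.4 -0.6] 0.0643
25.5167 [0.6037 0.0126 0.3275] [ 0.7923  0.6101 -0.001  -0.0008] [ 0.   0.6 -0.7] 0.0639
692 [0.6043 0.0123 0.1533] [0.1518 0.1534 0.1545] ((605.2119750976562, 11.906427383422852), (11.476744651794434, 43.80145263671875), 75.4326400756836)
1097 [0.6043 0.0125 0.1296] [0.1283 0.1296 0.1307] ((603.92822265625, 12.438040733337402), (38.00309371948242, 41.22846984863281), 75.52458953857422)
```

View pics/s20.png

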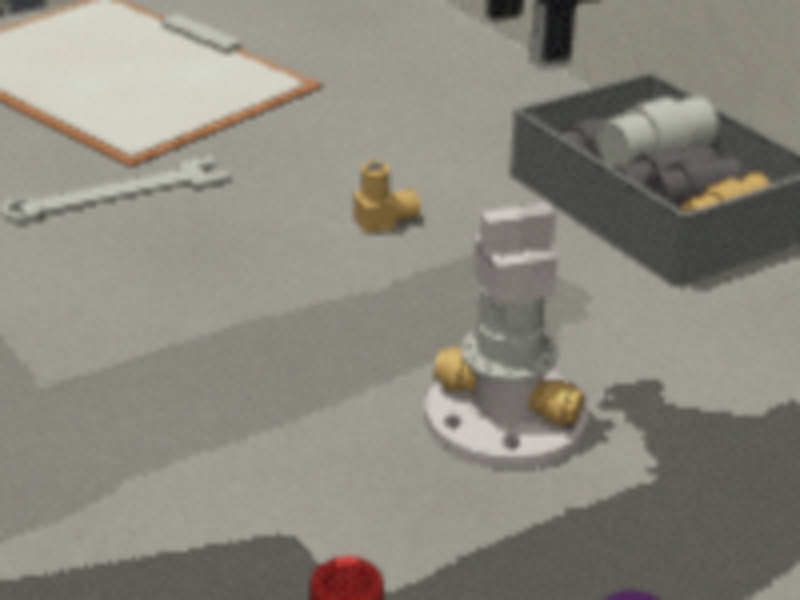

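View pics/c20.png

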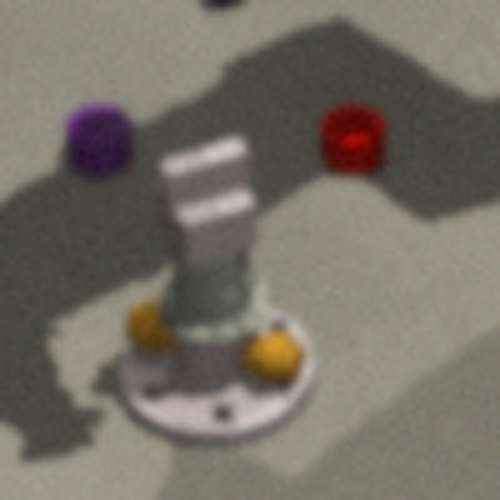

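View pics/w20.png

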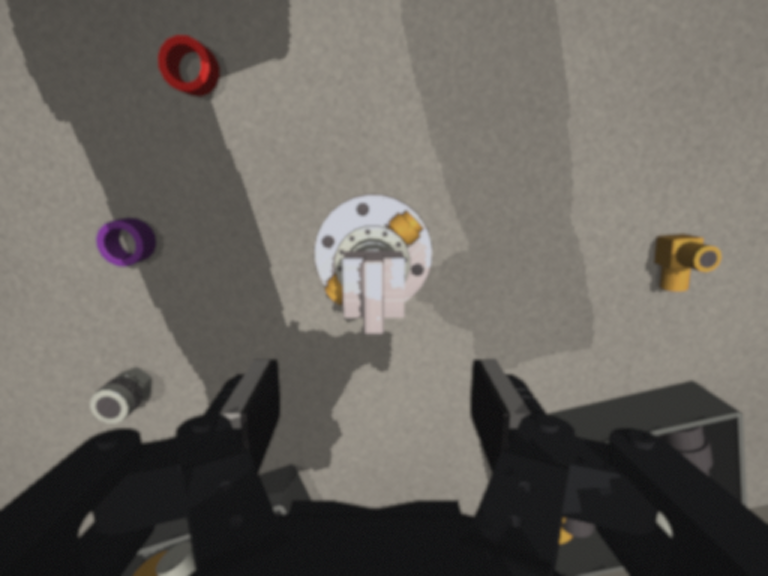

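The pictures show the cap flat on the spacer, with its bar top measured at 153.4 mm (153 expected) and its body top at 129.6 mm (129 expected). The gripper is clear and the bystanders are where they were, so I'm handing in.

```bash
python3 - <<'E'
from workcell import job_done
print(job_done())
E
```

```text
the job is handed in; nothing more can be done
None
```

The filter head is built up in the order asked, and I handed the job in after about 25.5 s of the 72 s allowed. The support went over the spindle, flange down, onto the seat. Then came the plain grey spacer (the red and purple look-alikes were left alone), and last the clamp cap.

- **Cap by feel:** I rested it on the spindle's shoulder with a reading of about 4 N. I turned it about 6° until the load vanished, lowered it the remaining 12 mm and released it.
- **Final heights:** The last wrist view put the top of the bar at 153.4 mm (153 expected) and the top of the body at 129.6 mm (129 expected). The cap is level and within about 1 mm of the spindle axis.
- **Forces:** The highest reading at the end of any move was about 8 N, and no move was forced. That was while gripping the support on the bench. As the cap went down the square, about 5 N of sideways force showed, and it was gone after release.
- **Surroundings:** The gripper is open and well above the stack. Comparing pictures by eye, the coupler, elbow, wrench and look-alikes appear not to have moved.
- **Disagreement:** My estimates of how far the cap sat off-centre in the grip differed by about 1 mm (0.8 mm against 1.7 mm). I used 1.3 mm, and it seated without trouble.

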